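Raise the desk pail's bail and hang it on the sprung twin-prong stand

TASK

Clear the small metal pail off the display desk: swing its folded-down wire bail fully upright while the pail stays standing where it is, then carry the pail by the bail to the stand and hang it on the hanger. Lower the bail gently into the dips of both prongs until they are felt to carry the pail, only then let go, and leave it hanging still and level; never press hard on the prongs or drop the pail onto them, and leave the other things on the desk alone.

Things in the scene. Friction and masses are not known exactly. Their poses are not given: they have to be found in the camera images.
- pail: Small bare-metal round pail, loose, 0.30 to 0.50 kg, 92 mm across at the mouth, 72 mm at the foot, 85 mm tall. Origin: centre of its underside; z up. The bail's pivots are on its left and right sides, on a line along the pail's own y, 75 mm above the origin; the folded bail reaches out to the pail's own -x side.
- bail (a joint): Angle of the wire bail about its pivots, rad: 0 = folded out level to the pail's -x side, about 1.57 = straight up over the pail; it can move from -0.1 (folded down, resting on its stop) to 1.9. Light friction holds it where it is left. The bail is a U of 5 mm wire, 114 mm wide, its straight cross wire 104 mm from the pivots, parallel to the pail's y.
- bail_grip (a point): Centre of the black tube on the middle of the bail's cross wire: 12 mm diameter, 34 mm long, along the pail's y. It turns freely on the wire, so it can be held while the bail swings. With the bail level there is a 52 mm gap between tube and pail wall. Upright, it is 94 mm above the rim: room for the prongs to pass under the wire from the front.
- stand: Fixed steel stand: base plate 200 x 160 x 10 mm, from 140 mm in front (own -x) to 60 mm behind, and a post 18 mm square, 285 mm tall. Origin: post's centre at desk level. A bracket on the post carries a sprung hanger with two parallel prongs (8 mm rod) pointing to the stand's -x, at its y = +33 and -33 mm; their tips turn up 22 mm above the dips and end 134 mm in front of the origin.
- under_dips (a point): Point at desk level straight below the prongs' dips, midway between them, 100 mm in front of the post; axes as the stand's. The cross wire must lie in the dips along this y, tube between the prongs. The bracket's height differs each time and is not reported: the wire first touches at 213 to 260 mm above the desk. The hanger then gives 1.1 mm per N, up to 30 mm; over 14 N is too hard.
- figure: Bystander: small toy figure, 44 mm across, 88 mm tall; origin under its centre.
- cases: Bystander: stack of three flat card cases, 76 x 104 x 36 mm; origin under its centre.
- puck: Bystander: black round charging puck, 96 mm across, 20 mm tall; origin under its centre.
- mug: Bystander: white mug, 80 mm across, 90 mm tall, handle to its own +y; origin under its centre.
- ball: Bystander: miniature orange ball on a round foot, 90 mm across, 98 mm tall; origin under its centre.
- flatbox: Bystander: flat red box, 90 x 70 x 30 mm; origin under its centre.
- carton: Bystander: small cardboard carton, 100 x 130 x 75 mm; origin under its centre.

How it is judged:
On the way, in this order (a step that is already met when the one before it is completed fails the run):
1. the bail stands upright (1.35 to 1.8 rad) while the pail still stands on the desk, not tipped (value of joint bail between 1.35 and 1.8 rad and height (world z) of pail below 0.006 m and angle between pail's own z axis and vertical below 0.12 rad), for 0.2 s.
2. the pail, still held, hangs clear of the desk and base with its cross wire resting at the dips, the prongs bearing at least 1.5 N (contact force between pail and stand above 1.5 N and height (world z) of pail above 0.016 m and x of bail_grip in the frame of stand between -0.118 and -0.082 m and y of bail_grip in the frame of stand between -0.02 and 0.02 m and contact force between the fingers and pail above 0.5 N), for 0.2 s.
At the end, for the whole second after the job is handed in: The pail hangs by its bail on the prongs (bearing over 1.5 N), underside over 16 mm above the desk, clear of the base plate, the middle of the bail within 18 mm of the dips along the prongs and 20 mm of midway between them, the pail within 0.25 rad of level, at rest and let go (contact force between pail and stand above 1.5 N and height (world z) of pail above 0.016 m and x of bail_grip in the frame of stand between -0.118 and -0.082 m and y of bail_grip in the frame of stand between -0.02 and 0.02 m and angle between pail's own z axis and vertical below 0.25 rad and linear speed of pail below 0.03 m/s and angular speed of pail below 0.3 rad/s); the robot touches nothing.
It fails at once if the pail presses, knocks or drops on the stand or its hanger with more than 14 N (contact force between pail and stand above 14 N).
It fails at once if the pail is lifted more than 12 mm before its bail is upright (below 1.1 rad) (value of joint bail below 1.1 rad and height (world z) of pail above 0.012 m).
It fails at once if the pail is dragged more than 30 mm before its bail is upright (below 1.1 rad) (value of joint bail below 1.1 rad and distance of pail from where it was at the start of the episode above 0.03 m).
It fails at once if the pail is tipped more than 0.5 rad (angle between pail's own z axis and vertical above 0.5 rad).
It fails at once if another thing on the desk is moved more than 30 mm (distance of any of figure, cases, puck, mug, ball, flatbox, carton from where it was at the start of the episode above 0.03 m).
It also fails if it takes over 72 s, if anything falls off the work surface, if the arm or the gripper's body presses on something with over 40 N, if the wrist force passes 120 N, or if a joint passes its speed limit or range.

ROBOT

A 6-joint arm with a two-finger parallel gripper is mounted at the origin on the work surface. World frame = base frame: x ahead of the robot, y to its left, z up, the work surface at z = 0. Lengths are in m, angles in rad, forces in N, time in s.
With the tool pointing down it reaches from about 0.375 to 0.9 m from the base axis. Payload 3.1 kg.
Tool frame: the origin (TCP) lies at the very end of the fingers, on their centre line; the grasp point (between the pads) lies robot.grasp_offset behind it (robot.grasp_offset is the distance from the TCP to the grasp point, in m); z points along the fingers, y is the direction in which the jaws open and shut (so a half turn about z gives the same grasp; the last joint's range is limited). The gripper opens to 87 mm and grips with 3 to 60 N. Pads are 19 mm wide; open, the fingers measure 117 mm over their backs; the gripper's body (75 mm by 190 mm) begins 51 mm behind the grasp point.
Start: joints at [-1.296, 0.527, 1.433, -0, 1.181, -0.178], TCP at [0.273, -0.562, 0.196] pointing down, gripper open.
Joint ranges: [-3.08, 3.08], [-0.75, 2.2], [0.22, 2.44], [-1.43, 4.57], [0, 2.65], [-2.85, 2.85]. Speed limits (rad/s): [2.79, 2.79, 3.14, 3.14, 3.14, 3.14].

INTERFACE

Orientations are given as a unit quaternion [x, y, z, w].
In Python, from rig import robot gives the robot as it stands.
- The arm moves only by the tool drive_tool, never from a script. Its argument "targets" is one flat list of numbers, 6 for each row, row after row: the shift along the tool's x, y, z in cm, then the turn, a rotation vector about the tool's x, y, z in degrees. A call has 1 to 12 rows; each row is the pose to reach, as a shift and turn from the pose commanded when the call began, along the tool's axes at that moment; what a row does not reach only later rows make up. A row lasts 1/12 s, in which the tool goes at most 41.7 mm and 7.16 degrees, less where a joint would pass 70% of its speed; a pose out of reach is approached as far as the arm can. A call with a gripper value outside its range is refused whole. "grip" is the gripper command: -1 is fully open, 1 is shut, values between are in proportion, set as the call begins (left out, the last holds). The fingers move at their own pace and stop on an object; "squeeze" is the grip in N (left out, the last holds). Time passes only in rows, so rows that repeat a pose let the fingers close. It gives the time, the measured TCP pose, the force and the opening at its end, in the units of the state.
- robot.get_obs(): the state, without advancing time (a new reading comes with each control period).
- robot.camera(name): name is "side" or "top"; returns (picture, depth): 400x640x3 uint8, red, green, blue; 400x640 float32, m along the optical axis (not along the pixel's ray), 0 where there is no reading.
- robot.calibration(name): a dict with "mtx" (3x3 intrinsics, pixels), "distortion" ([k1, k2, p1, p2, k3] as OpenCV has them; the pictures are not rectified), "R" (3x3) and "t" (3): a world point X has camera coordinates R X + t. Camera axes: x right, y down, z forward; pixel columns grow to the right and rows downward; lengths in m; the calibration is good to about 2 mm. A picture is of the moment at which its call begins. calibration takes no time and is no camera call.
- robot.hand_in(): hands the job in, once; it reports no verdict.
The state is a dict: "time": time; "q": joint angles; "joint_velocities": joint speeds; "joint_torque": joint torques, N m; "position": TCP position; "tool_rot": TCP orientation; "ft_force": force on the tool from outside, world axes, zero at the start; "moment": the same for the moment, N m; "grip_width": finger opening in m.
Only numpy, scipy, OpenCV 4.12 (cv2) and the standard library are available. Lean on these libraries where they do the work, as an engineer would, in place of code of your own. Each camera call takes 0.05 s, during which the arm holds its last target.

## Working session

There is one attempt and no reset: what is moved stays moved. The work goes in short steps, Python scripts to look and compute and a tool call to move; the robot and the scene stay as the last step left them, time stands still between calls to the robot, and variables do not carry over. Pictures are saved under pics/ and viewed, and the job is handed in when it is done.

Besides the shell and the picture viewer there is one more tool, called after "Emit:" as name(argument=value, ...) on one line, values as JSON. drive_tool: Moves the arm, as the interface text tells. Its arguments: {"type":"object","properties":{"targets":{"type":"array","items":{"type":"number"}},"grip":{"type":"number"},"squeeze":{"type":"number"}},"required":["targets"]}

```bash
mkdir -p pics; ls; python3 - <<'E'
from rig import robot
import cv2,numpy as np
print(robot.get_obs(), robot.grasp_offset)
for n in ("side","top"):
    p,d=robot.camera(n)
    cv2.imwrite(f"pics/{n}0.png",p[:,:,::-1]); np.save(f"{n}0.npy",d); np.save(f"{n}0c.npy",p)
    print(n,robot.calibration(n))
E
```

```text
pics
{'time': 0.0, 'q': array([-1.29654858e+00,  5.28457119e-01,  1.43391396e+00,  2.41171212e-06,
        1.18141833e+00, -1.78488798e-01]), 'joint_velocities': array([-0.00236679,  0.00118646,  0.00114284,  0.00124689, -0.00036426,
        0.00076424]), 'joint_torque': array([-1.83269374e-03, -4.40053010e+01, -1.76592582e+01,  6.31045480e-02,
        5.83075185e-02, -1.68101919e-04]), 'position': array([ 0.27320472, -0.56123066,  0.19487357]), 'tool_rot': array([ 9.74487440e-01,  2.24439352e-01, -5.14558497e-05, -1.09717247e-03]), 'ft_force': array([-0.06622803, -0.25236683, -0.18834548]), 'moment': array([-0.01479806,  0.00328713,  0.03749607]), 'grip_width': 0.08709178185247549} 0.0187
side {'mtx': array([[368.55089683,   0.        , 320.49062783],
       [  0.        , 368.55089683, 202.51018692],
       [  0.        ,   0.        ,   1.        ]]), 'distortion': array([-0.0004021,  0.       ,  0.       ,  0.       ,  0.       ]), 'R': array([[-0.81359227, -0.58106504,  0.02076149],
       [-0.34469561,  0.45326261, -0.82203281],
       [ 0.46824412, -0.67595594, -0.56906152]]), 't': array([0.49105139, 0.24088828, 0.86398544])}
top {'mtx': array([[479.64318861,   0.        , 319.23903598],
       [  0.        , 479.64318861, 197.45974942],
       [  0.        ,   0.        ,   1.        ]]), 'distortion': array([-0.05926264,  0.        ,  0.        ,  0.        ,  0.        ]), 'R': array([[-0.05349589, -0.99856247, -0.0033432 ],
       [-0.97568401,  0.05298229, -0.21268189],
       [ 0.21255328, -0.0081157 , -0.97711577]]), 't': array([0.02797358, 0.57327212, 1.57256483])}
```

View pics/side0.png

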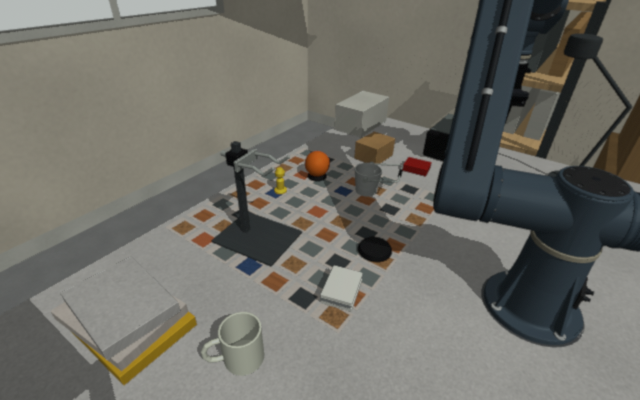

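View pics/top0.png

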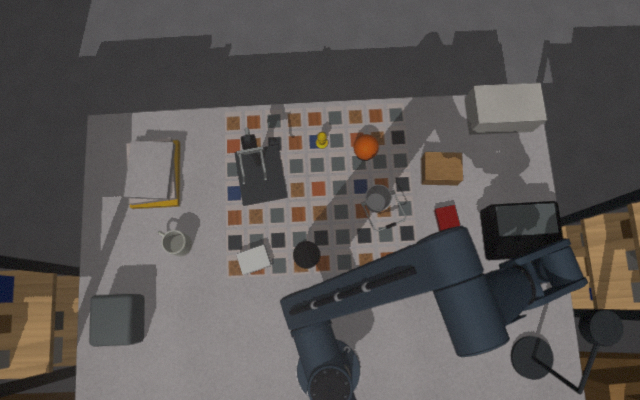

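```bash
cat > h.py <<'E'
import numpy as np,cv2
from scipy.spatial.transform import Rotation as Ro
CAL={}
def setcal(robot):
    for n in("side","top"): CAL[n]=robot.calibration(n)
def ray(n,u,v):
    c=CAL[n]; p=cv2.undistortPoints(np.array([[[u,v]]],float),c["mtx"],c["distortion"])[0,0]
    d=c["R"].T@np.array([p[0],p[1],1]); o=-c["R"].T@c["t"]; return o,d
def atz(n,u,v,z):
    o,d=ray(n,u,v); return o+d*(z-o[2])/d[2]
def atd(n,u,v,dep):
    o,d=ray(n,u,v); return o+d*dep
def proj(n,X):
    c=CAL[n]; return cv2.projectPoints(np.array(X,float).reshape(-1,1,3),cv2.Rodrigues(c["R"])[0],c["t"],c["mtx"],c["distortion"])[0][:,0]
def tri(u1,u2):
    # side,top
    (o1,d1),(o2,d2)=ray("side",*u1),ray("top",*u2)
    d1=d1/np.linalg.norm(d1);d2=d2/np.linalg.norm(d2)
    A=np.stack([d1,-d2],1); s=np.linalg.lstsq(A,o2-o1,rcond=None)[0]
    a=o1+s[0]*d1;b=o2+s[1]*d2; return (a+b)/2,np.linalg.norm(a-b)
def crop(img,u0,v0,u1,v1,k,fn):
    c=cv2.resize(img[v0:v1,u0:u1,::-1],None,fx=k,fy=k,interpolation=cv2.INTER_CUBIC)
    for u in range(u0-u0%10+10,u1,10):
        cv2.line(c,(int((u-u0+.5)*k),0),(int((u-u0+.5)*k),6 if u%20 else 12),(0,255,0),1)
        if u%20==0: cv2.putText(c,str(u),(int((u-u0+.5)*k)-12,24),0,.4,(0,255,0),1)
    for v in range(v0-v0%10+10,v1,10):
        cv2.line(c,(0,int((v-v0+.5)*k)),(6 if v%20 else 12,int((v-v0+.5)*k)),(0,255,0),1)
        if v%20==0: cv2.putText(c,str(v),(14,int((v-v0+.5)*k)+4),0,.4,(0,255,0),1)
    cv2.imwrite(fn,c)
E
python3 - <<'E'
from h import *
s=np.load("side0c.npy");t=np.load("top0c.npy")
crop(t,350,170,420,240,8,"pics/t_pail.png")
crop(t,225,125,295,210,7,"pics/t_stand.png")
crop(s,340,150,420,210,8,"pics/s_pail.png")
crop(s,205,135,305,265,5,"pics/s_stand.png")
E
```

```text
(no output)
```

View pics/t_pail.png

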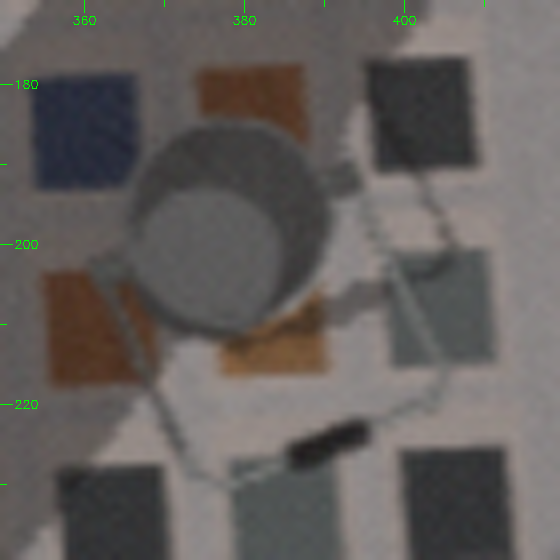

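View pics/t_stand.png

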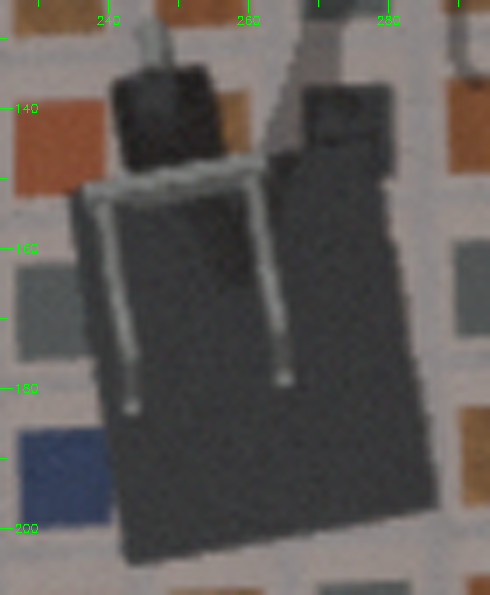

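View pics/s_pail.png

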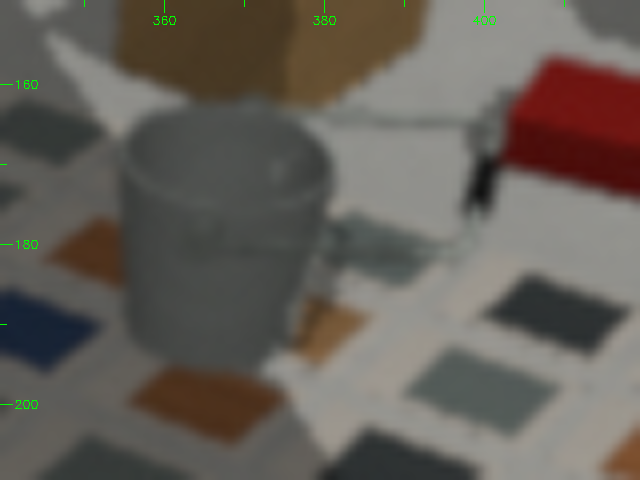

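View pics/s_stand.png

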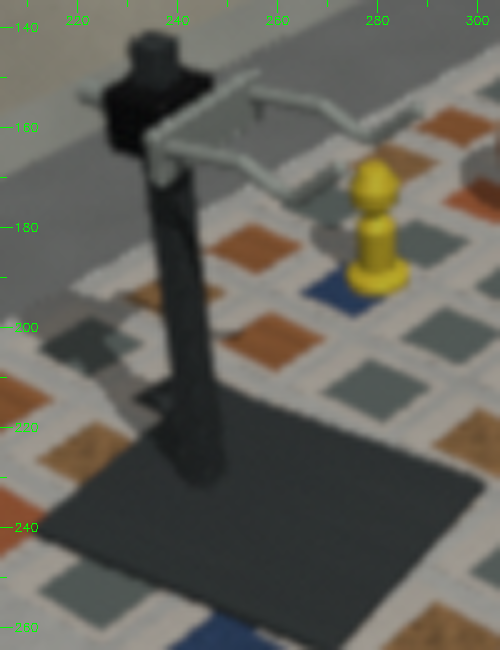

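```bash
cat > fit.py <<'E'
from h import *
from rig import robot
from scipy.optimize import least_squares
setcal(robot)
print("tube tri",tri((399.8,172.5),(390.5,224.7)))
# pail fit
def P(p,loc):
    x,y,yaw,b=p; c,s=np.cos(yaw),np.sin(yaw)
    l=np.array(loc,float); return np.array([x,y,0])+np.array([c*l[0]-s*l[1],s*l[0]+c*l[1],l[2]])
def B(b,y,r=.104): return [-r*np.cos(b),y,.075+r*np.sin(b)]
obs=[("top",(390.5,224.7),lambda b:B(b,0)),("side",(399.8,172.5),lambda b:B(b,0)),
("top",(376,229.5),lambda b:B(b,.052)),("top",(405,217),lambda b:B(b,-.052)),
("top",(362.5,203),lambda b:[0,.054,.075]),("top",(392.5,191.5),lambda b:[0,-.054,.075]),
("top",(378.2,197.8),lambda b:[0,0,.085])]
f=lambda p:np.concatenate([(proj(n,P(p,g(p[3])))[0]-np.array(u)) for n,u,g in obs])
best=None
for y0 in np.arange(-3,3,1):
    r=least_squares(f,[.6,-.15,y0,0],loss="soft_l1")
    if best is None or r.cost<best.cost: best=r
print("pail",best.x,np.round(best.fun.reshape(-1,2),1).tolist()); print("grip",P(best.x,B(best.x[3],0)))
# stand: side
ob=[("top",(243,204.7),[-.14,.08,.01]),("top",(287,197.5),[-.14,-.08,.01]),
("side",(271.5,264.5),[-.14,.08,.0]),("side",(301.5,231.5),[-.14,-.08,.01]),("side",(212,240.5),[.06,.08,.01]),("top",(235,153),[.06,.08,.01])]
def S(p,l): return P([p[0],p[1],p[2],0],l)
for flip in (0,1):
    best=None
    fs=lambda p:np.concatenate([(proj(n,S(p,l))[0]-np.array(u)) for n,u,l in ob])
    for y0 in np.arange(-3,3.1,1):
        r=least_squares(fs,[.7,.1,y0])
        if best is None or r.cost<best.cost: best=r
sp=best.x
print("stand",sp,np.round(best.fun.reshape(-1,2),1).tolist(),"dips",S(sp,[-.1,0,0]))
# prong heights: tips & dips
fh=[("top",(243.3,183),[-.134,.033,22]),("top",(265.2,179),[-.134,-.033,22]),("side",(263,174.5),[-.1,.033,0]),("side",(279,161.5),[-.1,-.033,0]),("side",(289,155.5),[-.134,-.033,22]),("side",(272,167.5),[-.134,.033,22])]
for n,u,l in fh:
    r=least_squares(lambda h:proj(n,S(sp,[l[0],l[1],h[0]+l[2]/1000]))[0]-u,[.23]); print(n,u,r.x,r.fun)
E
python3 fit.py
```

```text
tube tri (array([ 0.46118853, -0.23399329,  0.08885891]), np.float64(0.003879378889924099))
pail [ 0.56079667 -0.20013236  0.33182168  0.13929339] [[0.1, -0.1], [-1.2, -0.5], [0.2, 0.9], [-0.1, 1.7], [0.5, 0.2], [-0.2, -0.0], [-0.2, -1.1]]
grip [ 0.46342218 -0.23368386  0.08943971]
stand [0.71884555 0.20556167 0.13438508] [[-0.1, 1.2], [0.7, 0.1], [-0.2, 2.1], [1.0, -2.0], [-1.2, -1.5], [-0.6, -0.6]] dips [0.61974716 0.19216358 0.        ]
top (243.3, 183) [0.26263288] [ 0.16587596 -0.10771633]
top (265.2, 179) [0.26195929] [ 0.26959582 -0.1212814 ]
side (263, 174.5) [0.23886365] [-0.20023551  0.01580764]
side (279, 161.5) [0.24237823] [-0.76328489  0.03834315]
side (289, 155.5) [0.24597321] [ 0.69672664 -0.02085453]
side (272, 167.5) [0.24551054] [ 2.32361205 -0.13394629]
```

```bash
python3 - <<'E'
from h import *
from rig import robot
setcal(robot)
D={n:np.load(n+"0.npy") for n in("side","top")}
def w(n,u,v): return np.round(atd(n,u,v,D[n][v,u]),3)
for n,pts in {"top":[(389,225),(390,225),(392,224),(394,223),(378,186),(370,208),(404,217),(376,229),(244,165),(243,183),(265,179),(264,170),(260,190),(245,175),(380,245),(390,200),(373,203),(370,215)],"side":[(400,170),(400,172),(399,174),(279,161),(263,174),(289,155),(272,167),(250,165),(310,250),(368,180),(370,195),(395,165),(240,220)]}.items():
    for p in pts: print(n,p,w(n,*p))
E
```

```text
top (389, 225) [ 0.462 -0.228  0.094]
top (390, 225) [ 0.461 -0.231  0.096]
top (392, 224) [ 0.464 -0.238  0.094]
top (394, 223) [ 0.467 -0.244  0.097]
top (378, 186) [ 0.6   -0.204  0.075]
top (370, 208) [ 0.527 -0.172  0.067]
top (404, 217) [ 0.501 -0.297 -0.002]
top (376, 229) [ 0.465 -0.196 -0.008]
top (244, 165) [0.717 0.259 0.014]
top (243, 183) [0.586 0.224 0.268]
top (265, 179) [0.595 0.158 0.265]
top (264, 170) [0.628 0.162 0.247]
top (260, 190) [0.625 0.205 0.005]
top (245, 175) [0.681 0.256 0.012]
top (380, 245) [ 0.406 -0.204  0.009]
top (390, 200) [ 0.549 -0.241  0.074]
top (373, 203) [ 0.555 -0.191  0.01 ]
top (370, 215) [ 0.514 -0.177  0.005]
side (400, 170) [ 0.461 -0.237  0.096]
side (400, 172) [ 0.458 -0.233  0.092]
side (399, 174) [0.078 0.76  0.679]
side (279, 161) [0.618 0.163 0.247]
side (263, 174) [0.61  0.229 0.244]
side (289, 155) [ 0.929 -0.241 -0.   ]
side (272, 167) [0.586 0.223 0.268]
side (250, 165) [0.65  0.23  0.255]
side (310, 250) [0.526 0.157 0.002]
side (368, 180) [ 0.526 -0.147  0.078]
side (370, 195) [ 0.528 -0.179  0.003]
side (395, 165) [ 0.496 -0.276  0.085]
side (240, 220) [0.724 0.219 0.051]
```

```bash
python3 - <<'E'
from h import *
from rig import robot
setcal(robot)
D=np.load("top0.npy")
for n,p in dict(black=[(520,230),(490,210),(490,240),(550,210),(485,250),(500,250)],carton=[(443,168),(430,160)],red=[(447,217),(440,225)],ball=[(366,147)],fig=[(322,140)],puck=[(306,254)],cases=[(255,258)],arm=[(540,270),(565,260),(520,300)],br=[(249,142),(247,158),(150,140)]).items():
    for u,v in p: print(n,(u,v),np.round(atd("top",u,v,D[v,u]),3))
E
python3 - <<'E'
from h import *
s=np.load("top0c.npy"); crop(s,420,190,600,330,4,"pics/t_arm.png")
E
```

```text
black (520, 230) [ 0.418 -0.653  0.116]
black (490, 210) [ 0.49  -0.563  0.113]
black (490, 240) [ 0.394 -0.559  0.089]
black (550, 210) [ 0.478 -0.762  0.119]
black (485, 250) [ 0.367 -0.561  0.025]
black (500, 250) [ 0.357 -0.581  0.108]
carton (443, 168) [ 0.651 -0.432  0.078]
carton (430, 160) [ 0.68  -0.389  0.082]
red (447, 217) [ 0.488 -0.441  0.028]
red (440, 225) [ 0.462 -0.413  0.029]
ball (366, 147) [ 0.735 -0.172  0.092]
fig (322, 140) [ 0.774 -0.023  0.076]
puck (306, 254) [0.389 0.052 0.017]
cases (255, 258) [0.382 0.225 0.036]
arm (540, 270) [ 0.27  -0.527  0.494]
arm (565, 260) [ 0.287 -0.557  0.564]
arm (520, 300) [ 0.206 -0.387  0.689]
br (249, 142) [0.713 0.203 0.27 ]
br (247, 158) [0.742 0.247 0.016]
br (150, 140) [0.815 0.584 0.058]
```

View pics/t_arm.png

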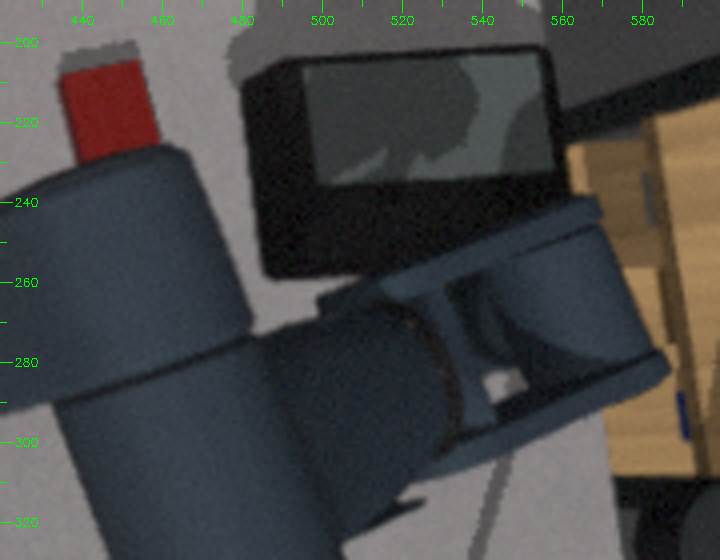

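```bash
cat >> h.py <<'E'
GO=0.0187
def pose(g,psi,tilt=0):
    c,s=np.cos(psi),np.sin(psi)
    R=np.array([[c,s,0],[s,-c,0],[0,0,-1.]])@Ro.from_euler('x',-tilt).as_matrix()
    return np.array(g,float)+GO*R[:,2],R
def rows(o,wps):
    p0=np.array(o["position"]);R0=Ro.from_quat(o["tool_rot"])
    out=[]
    for w in wps:
        p,R=pose(*w); d=R0.inv().apply(p-p0)*100; r=(R0.inv()*Ro.from_matrix(R)).as_rotvec(degrees=True)
        out.append([*np.round(d,2),*np.round(r,1)])
    for r in out: print(", ".join(f"{x:g}" for x in r))
def show(o):
    R=Ro.from_quat(o["tool_rot"]).as_matrix()
    print("t %.2f"%o["time"],"grasp",np.round(o["position"]-GO*R[:,2],4),"psi %.3f"%np.arctan2(R[1,0],R[0,0]),"tilt %.3f"%np.arctan2(R[:,2]@[0,0,0],1),"z",np.round(R[:,2],3),"F",np.round(o["ft_force"],2),"M",np.round(o["moment"],2),"w %.4f"%o["grip_width"])
E
python3 - <<'E'
from h import *
from rig import robot
o=robot.get_obs(); show(o); rows(o,[((.463,-.234,.2),1.903)])
E
```

```text
t 0.10 grasp [ 0.2733 -0.5613  0.2137] psi 0.453 tilt 0.000 z [-0.001  0.002 -1.   ] F [0.64 0.24 0.44] M [ 0.01 -0.04 -0.01] w 0.0870
31.38, -21.13, 1.42, -0.1, -0.1, -83.1
```

Emit:
drive_tool(targets=[3, -2, -1, 0, 0, -7, 6, -4, -1, 0, 0, -14, 9, -6, -0.5, 0, 0, -21, 12, -8, 0, 0, 0, -28, 15, -10, 0.5, 0, 0, -35, 18, -12, 1, 0, 0, -42, 21, -14, 1.4, 0, 0, -49, 24, -16, 1.4, 0, 0, -56, 27, -18, 1.4, 0, 0, -63, 29, -19.5, 1.4, 0, 0, -70, 30.5, -20.5, 1.4, 0, 0, -77, 31.4, -21.1, 1.4, 0, 0, -83], grip=0, squeeze=25)

```text
time: 1.1
position: [0.4639, -0.2322, 0.1815]
tool_rot: [0.578, 0.816, 0.0, -0.001]
ft_force: [-0.2, -0.3, -0.4]
grip_width: 0.0438
```

```bash
python3 - <<'E'
from h import *
from rig import robot
p,d=robot.camera("top"); t=p; s,d2=robot.camera("side")
crop(t,340,160,440,260,6,"pics/t1.png"); crop(s,340,130,440,210,7,"pics/s1.png")
o=robot.get_obs(); show(o); rows(o,[((.463,-.234,.2),1.903),((.463,-.234,.089),1.903)])
E
```

```text
t 1.20 grasp [ 0.4638 -0.2329  0.2002] psi 1.904 tilt 0.000 z [-0.001  0.001 -1.   ] F [-0.36 -0.51 -0.22] M [-0.01 -0.1  -0.02] w 0.0435
-0.08, -0.11, 0.02, -0, -0.1, 0.1
-0.09, -0.11, 11.12, -0, -0.1, 0.1
```

View pics/t1.png

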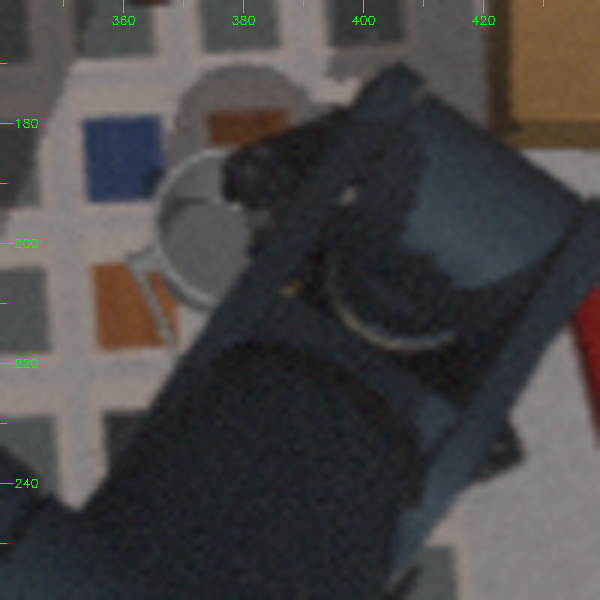

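View pics/s1.png

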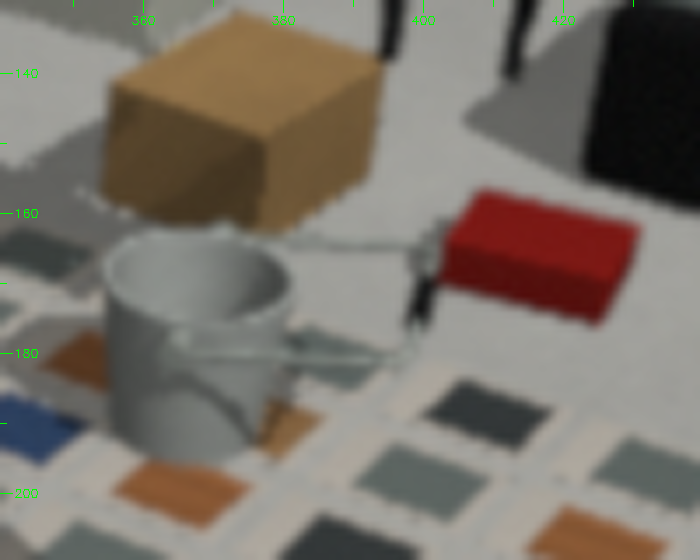

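Emit:
drive_tool(targets=[-0.1, -0.1, 2, 0, 0, 0, -0.1, -0.1, 4, 0, 0, 0, -0.1, -0.1, 6, 0, 0, 0, -0.1, -0.1, 8, 0, 0, 0, -0.1, -0.1, 9.3, 0, 0, 0, -0.1, -0.1, 10.3, 0, 0, 0, -0.1, -0.1, 10.8, 0, 0, 0, -0.1, -0.1, 11.1, 0, 0, 0, -0.1, -0.1, 11.1, 0, 0, 0])

```text
time: 1.95
position: [0.4627, -0.2365, 0.0706]
tool_rot: [0.582, 0.813, -0.0, -0.0]
ft_force: [0.6, 0.1, -0.1]
grip_width: 0.0435
```

```bash
python3 - <<'E'
from h import *
from rig import robot
s,d2=robot.camera("side")
crop(s,340,130,440,210,7,"pics/s2.png")
o=robot.get_obs(); show(o)
E
```

```text
t 2.00 grasp [ 0.463  -0.2366  0.0898] psi 1.901 tilt 0.000 z [ 0. -0. -1.] F [-0.22 -0.37  0.49] M [-0.02 -0.16 -0.  ] w 0.0436
```

View pics/s2.png

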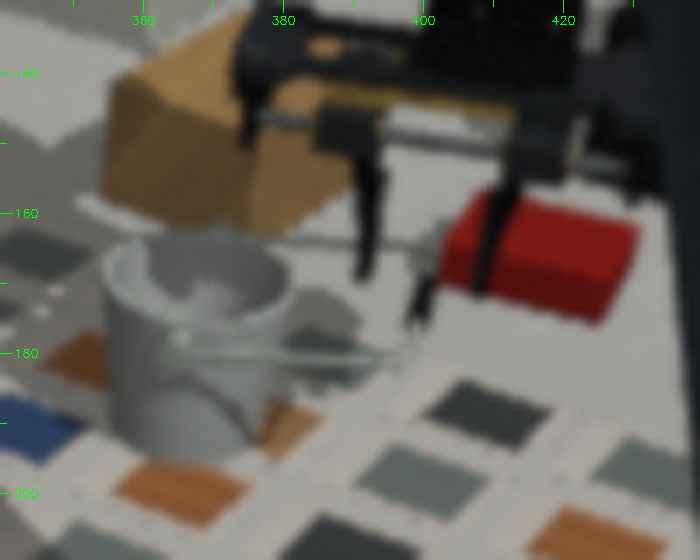

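Emit:
drive_tool(targets=[0, 0, 0, 0, 0, 0, 0, 0, 0, 0, 0, 0, 0, 0, 0, 0, 0, 0, 0, 0, 0, 0, 0, 0, 0, 0, 0, 0, 0, 0, 0, 0, 0, 0, 0, 0], grip=1, squeeze=12)

```text
time: 2.5
position: [0.463, -0.2362, 0.071]
tool_rot: [0.581, 0.814, -0.0, 0.0]
ft_force: [0.4, 0.7, -0.9]
grip_width: 0.0113
```

```bash
python3 - <<'E'
from h import *
from rig import robot
s,d2=robot.camera("side")
crop(s,340,130,440,210,7,"pics/s3.png")
o=robot.get_obs(); show(o)
g=o["position"]+[0,0,GO]
# arc: pivot from measured grip, pail yaw .332
yaw=.332;X=np.array([np.cos(yaw),np.sin(yaw),0]);
for piv in (np.array([.5608,-.2001,.075]),):
    d=g-piv; a=np.arctan2(d[2],-(d@X)); print("b0",a,"r",np.hypot(d@X,d[2]),"lat",d@[-X[1],X[0],0])
E
```

```text
t 2.55 grasp [ 0.4629 -0.2362  0.0897] psi 1.901 tilt 0.000 z [ 0. -0. -1.] F [-0.03  0.47 -0.6 ] M [ 0.   -0.06  0.09] w 0.0078
b0 0.1396428059849985 r 0.10530941544581436 lat -0.002191922528206802
```

View pics/s3.png

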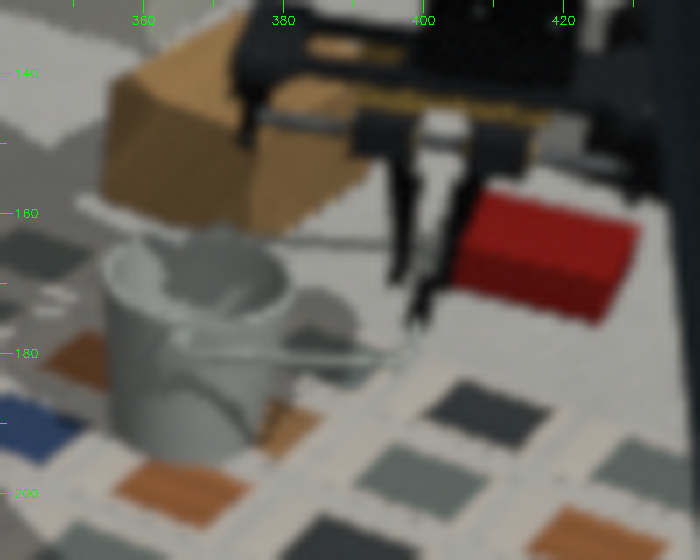

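```bash
python3 - <<'E'
from h import *
from rig import robot
setcal(robot)
o=robot.get_obs(); show(o)
print("TCP",proj("side",o["position"]),"grasp",proj("side",o["position"]+[0,0,GO]))
print(proj("side",[.461,-.234,.089]))
E
```

```text
t 2.55 grasp [ 0.4629 -0.2362  0.0897] psi 1.901 tilt 0.000 z [ 0. -0. -1.] F [-0.03  0.47 -0.6 ] M [ 0.   -0.06  0.09] w 0.0078
TCP [[398.22795872 176.69589842]] grasp [[399.04369704 171.70169466]]
[[399.26713361 172.32808738]]
```

Emit:
drive_tool(targets=[0, 0, 0, 0, 0, 0])

```text
time: 2.63
position: [0.4629, -0.2361, 0.0709]
tool_rot: [0.581, 0.814, -0.0, 0.0]
ft_force: [1.4, -0.4, 0.1]
grip_width: 0.0037
```

```bash
python3 - <<'E'
from h import *
from rig import robot
s,d2=robot.camera("side")
crop(s,380,140,420,190,14,"pics/s4.png")
o=robot.get_obs(); show(o)
for v in range(158,182,2): print(v,[round(float(d2[v,u]),3) for u in range(390,412,1)])
E
```

```text
t 2.68 grasp [ 0.4629 -0.2361  0.0896] psi 1.901 tilt 0.000 z [ 0. -0. -1.] F [-0.24  0.22  0.22] M [ 0.06 -0.14 -0.01] w 0.0021
158 [1.461, 1.457, 1.46, 1.459, 1.463, 1.461, 1.463, 1.151, 1.153, 1.152, 1.152, 1.161, 1.151, 1.147, 1.146, 1.145, 1.145, 1.143, 1.401, 1.408, 1.401, 1.396]
160 [1.448, 1.445, 1.449, 1.446, 1.447, 1.448, 1.45, 1.158, 1.156, 1.154, 1.154, 1.448, 1.155, 1.153, 1.154, 1.153, 1.148, 1.386, 1.39, 1.387, 1.385, 1.387]
162 [1.433, 1.423, 1.432, 1.432, 1.431, 1.435, 1.43, 1.161, 1.159, 1.159, 1.166, 1.432, 1.155, 1.151, 1.156, 1.152, 1.37, 1.372, 1.375, 1.376, 1.373, 1.366]
164 [1.243, 1.242, 1.241, 1.236, 1.236, 1.239, 1.239, 1.167, 1.163, 1.166, 1.173, 1.422, 1.162, 1.165, 1.159, 1.355, 1.363, 1.36, 1.357, 1.36, 1.359, 1.358]
166 [1.403, 1.403, 1.405, 1.412, 1.407, 1.408, 1.408, 1.167, 1.166, 1.17, 1.408, 1.167, 1.171, 1.164, 1.366, 1.359, 1.359, 1.362, 1.352, 1.359, 1.35, 1.355]
168 [1.396, 1.394, 1.395, 1.394, 1.399, 1.386, 1.397, 1.172, 1.17, 1.176, 1.393, 1.168, 1.167, 1.165, 1.371, 1.365, 1.364, 1.366, 1.361, 1.357, 1.357, 1.358]
170 [1.381, 1.38, 1.374, 1.
[... 216 characters left out ...]
 1.371, 1.369, 1.375, 1.37, 1.368, 1.368, 1.37, 1.368, 1.363, 1.36]
174 [1.359, 1.351, 1.356, 1.357, 1.362, 1.355, 1.354, 1.358, 1.17, 1.172, 1.171, 1.172, 1.357, 1.359, 1.354, 1.356, 1.359, 1.354, 1.359, 1.362, 1.359, 1.353]
176 [1.345, 1.342, 1.34, 1.347, 1.343, 1.346, 1.345, 1.344, 1.176, 1.162, 1.171, 1.344, 1.344, 1.348, 1.344, 1.348, 1.342, 1.344, 1.345, 1.346, 1.348, 1.348]
178 [1.33, 1.333, 1.328, 1.337, 1.334, 1.331, 1.339, 1.332, 1.158, 1.151, 1.335, 1.334, 1.335, 1.333, 1.334, 1.335, 1.331, 1.339, 1.335, 1.334, 1.336, 1.333]
180 [1.314, 1.323, 1.321, 1.318, 1.322, 1.321, 1.321, 1.145, 1.148, 1.322, 1.321, 1.322, 1.327, 1.323, 1.318, 1.325, 1.321, 1.323, 1.318, 1.323, 1.319, 1.321]
```

View pics/s4.png

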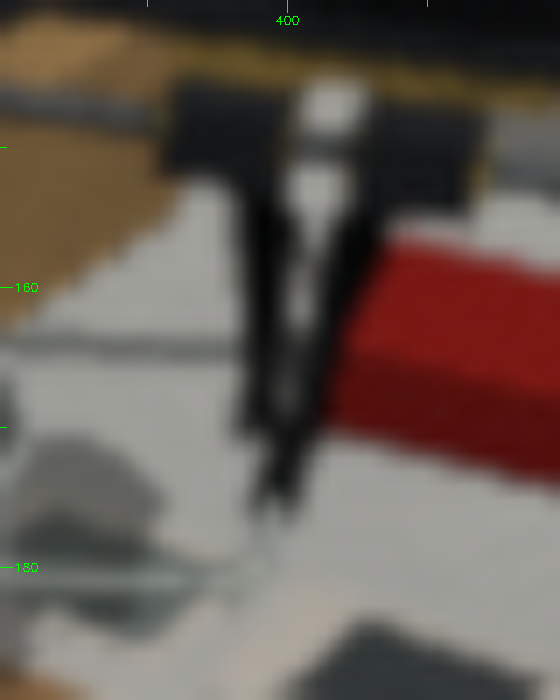

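```bash
python3 - <<'E'
from h import *
from rig import robot
setcal(robot)
for u,v,d in [(397,170,1.18),(398,168,1.17),(398,160,1.156),(402,170,1.173),(402,168,1.167),(400,172,1.177),(400,174,1.171),(399,176,1.165),(404,160,1.154),(393,164,1.238),(397,180,1.145)]: print((u,v),np.round(atd("side",u,v,d),4))
E
```

```text
(397, 170) [ 0.4671 -0.227   0.0986]
(398, 168) [ 0.4634 -0.2233  0.1089]
(398, 160) [ 0.4674 -0.223   0.1363]
(402, 170) [ 0.4518 -0.2304  0.1024]
(402, 168) [ 0.4521 -0.2282  0.1106]
(400, 172) [ 0.4561 -0.2271  0.0951]
(400, 174) [ 0.452  -0.2192  0.0928]
(399, 176) [ 0.4505 -0.2095  0.0906]
(404, 160) [ 0.4515 -0.2322  0.1376]
(393, 164) [ 0.5041 -0.2768  0.0864]
(397, 180) [ 0.4448 -0.1836  0.0903]
```

```bash
python3 - <<'E'
from h import *
from rig import robot
setcal(robot)
o=robot.get_obs(); R=Ro.from_quat(o["tool_rot"]).as_matrix(); p=o["position"]
for w in (.0218,.001):
  for s in (1,-1):
    for a in (s*w,s*(w+.015)):
      print(w,s,a,[np.round(proj("side",p+R@[x,a,-h])[0],1).tolist() for x in(.0095,-.0095) for h in (0,.025)])
print(o["q"],o["position"],o["grip_width"])
t,d=robot.camera("top"); s,d2=robot.camera("side")
crop(t,340,160,440,260,6,"pics/t5.png"); crop(s,360,100,440,190,6,"pics/s5.png")
E
```

```text
0.0218 1 0.0218 [[391.1, 177.0], [392.1, 170.3], [391.9, 174.2], [392.9, 167.6]]
0.0218 1 0.0368 [[386.5, 176.3], [387.5, 169.6], [387.4, 173.5], [388.3, 166.9]]
0.0218 -1 -0.0218 [[404.7, 179.3], [405.9, 172.5], [405.3, 176.4], [406.5, 169.7]]
0.0218 -1 -0.0368 [[409.4, 180.0], [410.6, 173.3], [409.9, 177.2], [411.2, 170.5]]
0.001 1 0.001 [[397.6, 178.1], [398.7, 171.4], [398.3, 175.3], [399.4, 168.6]]
0.001 1 0.016 [[392.9, 177.3], [394.0, 170.6], [393.7, 174.5], [394.7, 167.9]]
0.001 -1 -0.001 [[398.2, 178.2], [399.3, 171.5], [398.9, 175.4], [400.0, 168.7]]
0.001 -1 -0.016 [[402.9, 179.0], [404.0, 172.2], [403.5, 176.1], [404.7, 169.4]]
[-6.86982588e-01  5.79295820e-01  1.80613293e+00 -2.99538044e-05
  7.56121634e-01 -1.01762910e+00] [ 0.46289699 -0.23614599  0.07086538] 0.0020648671660277
```

View pics/s5.png

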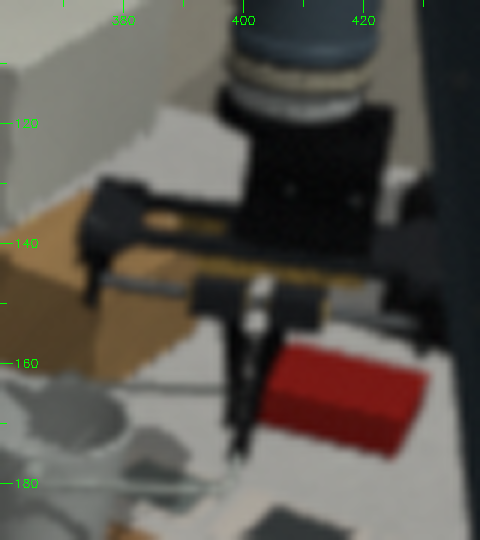

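Emit:
drive_tool(targets=[0, 0, 0, 0, 0, 0, 0, 0, 0, 0, 0, 0, 0, 0, 0, 0, 0, 0, 0, 0, 0, 0, 0, 0, 0, 0, 0, 0, 0, 0, 0, 0, 0, 0, 0, 0], grip=0)

```text
time: 3.28
position: [0.4629, -0.2361, 0.0708]
tool_rot: [0.581, 0.814, 0.0, -0.0]
ft_force: [-0.0, -0.6, 0.2]
grip_width: 0.0331
```

```bash
python3 - <<'E'
from h import *
from rig import robot
setcal(robot)
s,d2=robot.camera("side")
o=robot.get_obs(); show(o)
crop(s,370,140,420,190,12,"pics/s6.png")
for v in range(160,180,1): print(v,[round(float(d2[v,u]),2) for u in range(384,413,1)])
E
```

```text
t 3.33 grasp [ 0.4629 -0.2361  0.0896] psi 1.901 tilt 0.000 z [ 0.  0. -1.] F [ 0.5   0.35 -0.39] M [ 0.01 -0.17 -0.03] w 0.0371
160 [1.44, 1.44, 1.45, 1.45, 1.44, 1.44, 1.44, 1.44, 1.16, 1.17, 1.16, 1.16, 1.44, 1.45, 1.44, 1.44, 1.45, 1.45, 1.45, 1.45, 1.45, 1.45, 1.38, 1.15, 1.15, 1.14, 1.15, 1.14, 1.39]
161 [1.44, 1.44, 1.44, 1.44, 1.44, 1.43, 1.44, 1.44, 1.17, 1.16, 1.17, 1.16, 1.44, 1.44, 1.44, 1.44, 1.44, 1.44, 1.44, 1.44, 1.44, 1.38, 1.38, 1.15, 1.15, 1.15, 1.15, 1.38, 1.38]
162 [1.43, 1.43, 1.42, 1.43, 1.43, 1.43, 1.43, 1.43, 1.17, 1.16, 1.16, 1.17, 1.44, 1.43, 1.43, 1.43, 1.44, 1.44, 1.43, 1.43, 1.37, 1.37, 1.37, 1.15, 1.15, 1.15, 1.15, 1.37, 1.37]
163 [1.42, 1.42, 1.43, 1.42, 1.42, 1.42, 1.43, 1.42, 1.17, 1.17, 1.17, 1.17, 1.43, 1.43, 1.42, 1.43, 1.43, 1.42, 1.43, 1.43, 1.37, 1.36, 1.36, 1.15, 1.16, 1.15, 1.15, 1.37, 1.37]
164 [1.25, 1.24, 1.25, 1.25, 1.24, 1.24, 1.24, 1.24, 1.24, 1.17, 1.17, 1.17, 1.24, 1.23, 1.24, 1.23, 1.42, 1.42, 1.42, 1.36, 1.36, 1.36, 1.16, 1.16, 1.15, 1.15, 1.36, 1.35, 1.36]
165 [1.41, 1.41, 1.41, 1.41, 1.41, 1.25, 1.24, 1.24, 1.24, 1.17, 1.17, 1.17,
[... 1880 characters left out ...]
, 1.33, 1.34, 1.35, 1.35, 1.34, 1.35, 1.34, 1.35, 1.34, 1.35, 1.34, 1.35, 1.17, 1.16, 1.17, 1.34, 1.34, 1.34, 1.34, 1.35, 1.35, 1.35, 1.34, 1.35, 1.35, 1.35, 1.35]
177 [1.33, 1.33, 1.34, 1.34, 1.34, 1.33, 1.34, 1.34, 1.34, 1.34, 1.34, 1.33, 1.34, 1.34, 1.16, 1.16, 1.35, 1.35, 1.34, 1.34, 1.34, 1.34, 1.34, 1.34, 1.34, 1.34, 1.34, 1.34, 1.34]
178 [1.33, 1.33, 1.33, 1.33, 1.33, 1.33, 1.33, 1.33, 1.33, 1.33, 1.33, 1.33, 1.33, 1.34, 1.16, 1.15, 1.33, 1.34, 1.33, 1.33, 1.33, 1.33, 1.33, 1.33, 1.34, 1.33, 1.33, 1.34, 1.34]
179 [1.33, 1.32, 1.33, 1.32, 1.33, 1.33, 1.33, 1.33, 1.33, 1.33, 1.33, 1.33, 1.33, 1.33, 1.15, 1.33, 1.33, 1.33, 1.33, 1.33, 1.33, 1.33, 1.33, 1.33, 1.33, 1.33, 1.33, 1.33, 1.33]
```

View pics/s6.png

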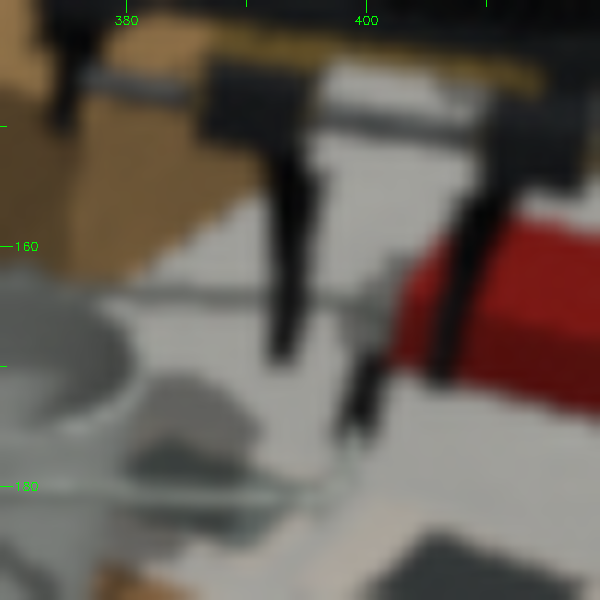

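```bash
python3 - <<'E'
from h import *
from rig import robot
setcal(robot)
for u,v,d in [(393,170,1.18),(406,171.5,1.17),(393,165,1.17),(400,173.5,1.175),(400.5,170,1.187),(399,177,1.163)]: print((u,v),np.round(atd("side",u,v,d),4))
o=robot.get_obs(); R=Ro.from_quat(o["tool_rot"]).as_matrix(); p=o["position"]
print([np.round(p+R@[.0095,s*.026,0],4) for s in(1,-1)])
E
```

```text
(393, 170) [ 0.4775 -0.2195  0.0984]
(406, 171.5) [ 0.4389 -0.2331  0.1002]
(393, 165) [ 0.4796 -0.2184  0.1164]
(400, 173.5) [ 0.4538 -0.2233  0.0921]
(400.5, 170) [ 0.4602 -0.2394  0.0954]
(399, 177) [ 0.4487 -0.2064  0.089 ]
[array([ 0.4844, -0.2187,  0.0709]), array([ 0.4352, -0.2356,  0.0709])]
```

Emit:
drive_tool(targets=[0, 0, 0.5, 0, 0, 0, 0, 0, 1, 0, 0, 0, 0, 0, 1.5, 0, 0, 0, 0, 0, 2, 0, 0, 0, 0, 0, 2.4, 0, 0, 0, 0, 0, 2.6, 0, 0, 0, 0, 0, 2.6, 0, 0, 0])

```text
time: 3.92
position: [0.4625, -0.2359, 0.0441]
tool_rot: [0.581, 0.814, 0.0, -0.001]
ft_force: [-0.3, 0.1, 0.2]
grip_width: 0.0435
```

```bash
python3 - <<'E'
from h import *
from rig import robot
setcal(robot)
s,d2=robot.camera("side")
o=robot.get_obs(); show(o)
crop(s,370,140,420,190,12,"pics/s7.png")
E
```

```text
t 3.97 grasp [ 0.4627 -0.236   0.0631] psi 1.901 tilt 0.000 z [-0.001  0.001 -1.   ] F [-0.97 -0.14 -0.26] M [ 0.02 -0.07 -0.03] w 0.0432
```

View pics/s7.png

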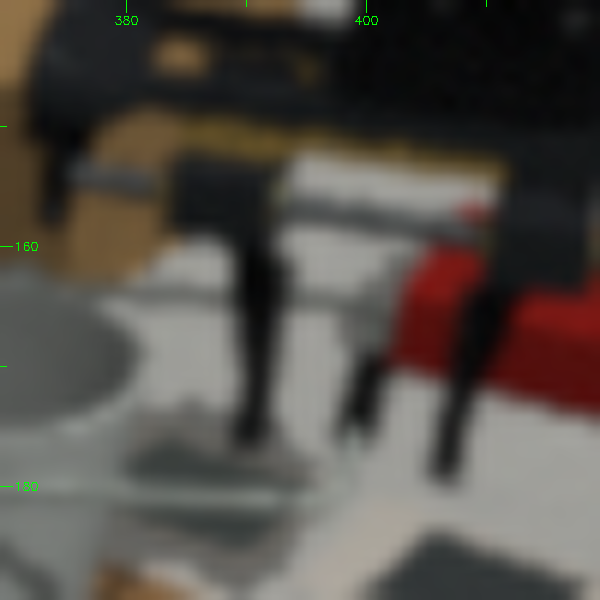

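Emit:
drive_tool(targets=[0, 0, 0, 0, 0, 0, 0, 0, 0, 0, 0, 0, 0, 0, 0, 0, 0, 0, 0, 0, 0, 0, 0, 0, 0, 0, 0, 0, 0, 0, 0, 0, 0, 0, 0, 0, 0, 0, 0, 0, 0, 0, 0, 0, 0, 0, 0, 0], grip=1, squeeze=12)

```text
time: 4.63
position: [0.4623, -0.2361, 0.0448]
tool_rot: [0.581, 0.814, -0.0, -0.001]
ft_force: [-2.0, -1.0, 1.5]
grip_width: 0.0116
```

```bash
python3 - <<'E'
from h import *
from rig import robot
setcal(robot)
s,d2=robot.camera("side")
o=robot.get_obs(); show(o)
crop(s,350,140,420,190,11,"pics/s8.png")
E
```

```text
t 4.68 grasp [ 0.4623 -0.2361  0.0635] psi 1.902 tilt 0.000 z [-0.001  0.    -1.   ] F [-2.88 -1.5   0.15] M [-0.18  0.3   0.  ] w 0.0114
```

View pics/s8.png

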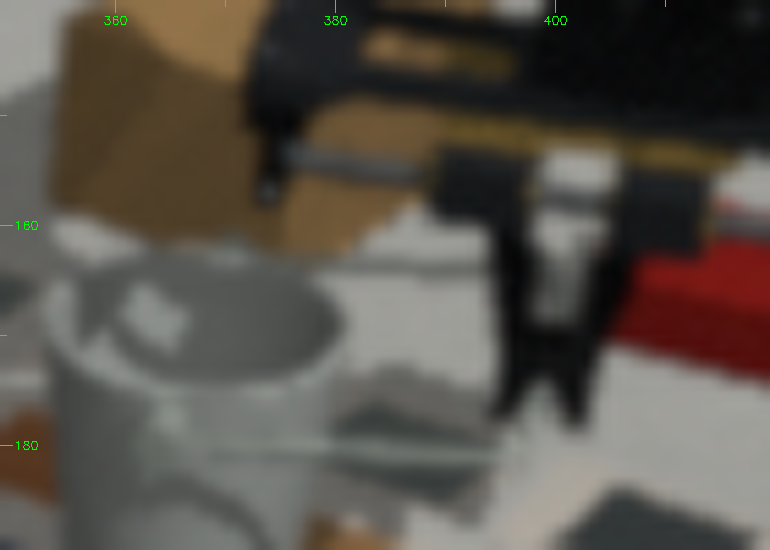

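```bash
python3 - <<'E'
from h import *
from rig import robot
setcal(robot)
yaw=.332;C=np.array([.5608,-.2001,0]);X=np.array([np.cos(yaw),np.sin(yaw),0]);Y=np.array([-X[1],X[0],0])
for n in("side","top"):
    img=cv2.imread(f"pics/{n}0.png")
    u0,v0,u1,v1=(340,150,420,210) if n=="side" else (350,170,420,240)
    k=8; c=cv2.resize(img[v0:v1,u0:u1],None,fx=k,fy=k,interpolation=cv2.INTER_CUBIC)
    def dr(P,col):
        q=(proj(n,P)-[u0,v0]+.5)*k; cv2.polylines(c,[q.astype(int).reshape(-1,1,2)],False,col,1)
    th=np.linspace(0,2*np.pi,60)
    for r,z in((.046,.085),(.036,0)): dr([C+r*np.cos(t)*X+r*np.sin(t)*Y+[0,0,z] for t in th],(0,255,0))
    for b,col in((.137,(0,0,255)),(-.1,(255,0,255))):
        B=[C+[0,0,.075]+s*.057*Y+f*(-np.cos(b)*X+np.sin(b)*np.array([0,0,1]))*.104 for s,f in((1,0),(1,1),(-1,1),(-1,0))]; dr(B,col)
    cv2.imwrite(f"pics/ov_{n}.png",c)
E
```

```text
(no output)
```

View pics/ov_side.png

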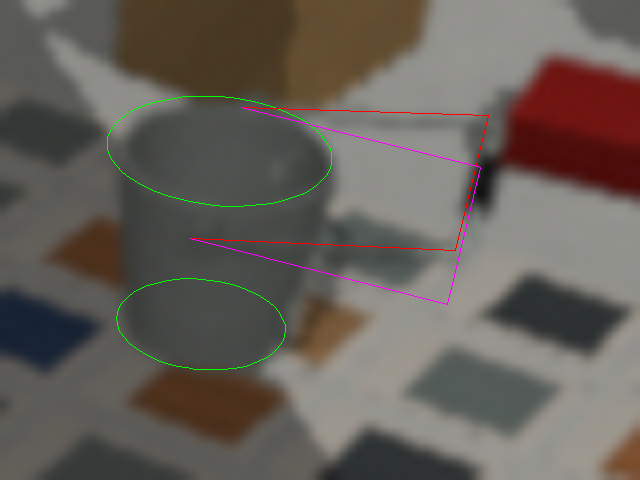

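View pics/ov_top.png

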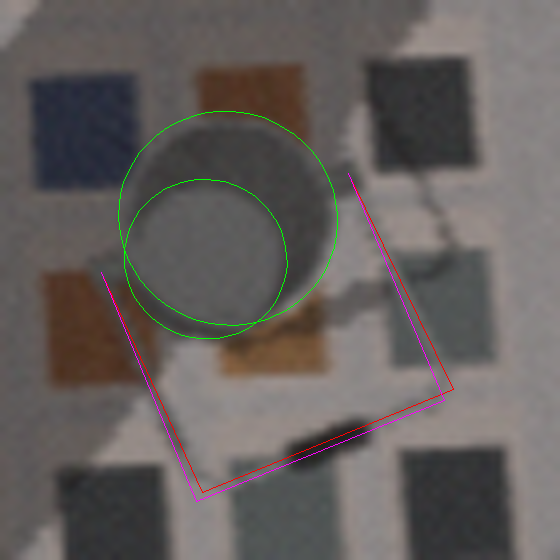

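```bash
python3 - <<'E'
import numpy as np
for b in np.arange(.15,1.56,.06): print("%.2f  0, %.2f, %.2f"%(b,10.3*(np.cos(.15)-np.cos(b)),-10.3*(np.sin(b)-np.sin(.15))))
E
```

```text
0.15  0, 0.00, -0.00
0.21  0, 0.11, -0.61
0.27  0, 0.26, -1.21
0.33  0, 0.44, -1.80
0.39  0, 0.66, -2.38
0.45  0, 0.91, -2.94
0.51  0, 1.20, -3.49
0.57  0, 1.51, -4.02
0.63  0, 1.86, -4.53
0.69  0, 2.24, -5.02
0.75  0, 2.65, -5.48
0.81  0, 3.08, -5.92
0.87  0, 3.54, -6.33
0.93  0, 4.03, -6.72
0.99  0, 4.53, -7.07
1.05  0, 5.06, -7.40
1.11  0, 5.60, -7.69
1.17  0, 6.17, -7.94
1.23  0, 6.74, -8.17
1.29  0, 7.33, -8.36
1.35  0, 7.93, -8.51
1.41  0, 8.54, -8.63
1.47  0, 9.15, -8.71
1.53  0, 9.76, -8.75
```

Emit:
drive_tool(targets=[0, 0.1, -0.6, 0, 0, 0, 0, 0.25, -1.2, 0, 0, 0, 0, 0.45, -1.8, 0, 0, 0, 0, 0.65, -2.4, 0, 0, 0, 0, 0.9, -2.95, 0, 0, 0, 0, 1.2, -3.5, 0, 0, 0, 0, 1.5, -4, 0, 0, 0, 0, 1.5, -4, 0, 0, 0], squeeze=25)

```text
time: 5.35
position: [0.4782, -0.2317, 0.0862]
tool_rot: [0.581, 0.814, -0.0, 0.001]
ft_force: [-3.0, -1.7, 1.2]
grip_width: 0.011
```

```bash
python3 - <<'E'
from h import *
from rig import robot
setcal(robot)
s,d2=robot.camera("side")
o=robot.get_obs(); show(o)
crop(s,350,120,420,200,8,"pics/s9.png")
E
```

```text
t 5.40 grasp [ 0.4774 -0.2315  0.1044] psi 1.902 tilt 0.000 z [ 0.    -0.001 -1.   ] F [-3.07 -1.38  2.18] M [-0.23  0.38 -0.  ] w 0.0107
```

View pics/s9.png

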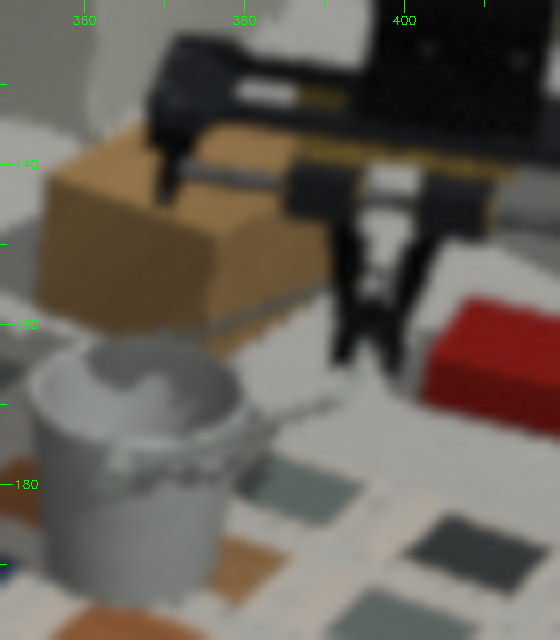

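Emit:
drive_tool(targets=[0, 0.35, -0.5, 0, 0, 0, 0, 0.7, -1, 0, 0, 0, 0, 1.1, -1.45, 0, 0, 0, 0, 1.55, -1.9, 0, 0, 0, 0, 2.0, -2.3, 0, 0, 0, 0, 2.5, -2.7, 0, 0, 0, 0, 3, -3.05, 0, 0, 0, 0, 3.55, -3.4, 0, 0, 0, 0, 4.1, -3.65, 0, 0, 0, 0, 4.1, -3.65, 0, 0, 0])

```text
time: 6.23
position: [0.5176, -0.2182, 0.1225]
tool_rot: [0.581, 0.814, -0.0, 0.001]
ft_force: [-1.9, -1.0, 4.9]
grip_width: 0.011
```

```bash
python3 - <<'E'
from h import *
from rig import robot
setcal(robot)
s,d2=robot.camera("side")
o=robot.get_obs(); show(o)
crop(s,340,100,420,200,6,"pics/s10.png")
E
```

```text
t 6.28 grasp [ 0.5168 -0.2181  0.1409] psi 1.902 tilt 0.000 z [ 0.001 -0.001 -1.   ] F [-3.73 -1.88  5.28] M [-0.17  0.47  0.05] w 0.0110
```

View pics/s10.png

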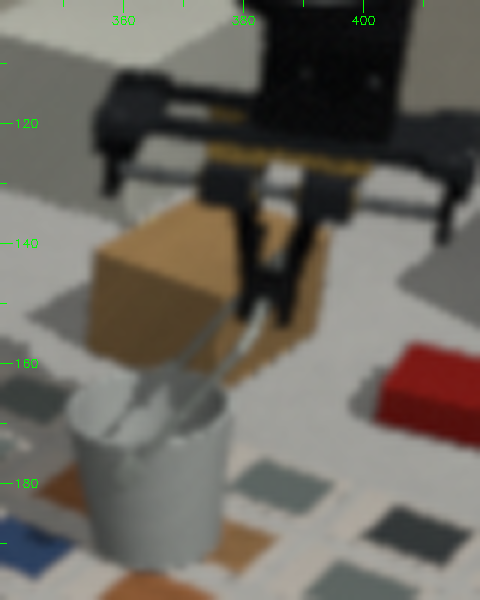

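Emit:
drive_tool(targets=[0, 0.2, -0.4, 0, 0, 0, 0, 0.6, -0.7, 0, 0, 0, 0, 1.1, -0.95, 0, 0, 0, 0, 1.6, -1.15, 0, 0, 0, 0, 1.6, -1.15, 0, 0, 0])

```text
time: 6.7
position: [0.5323, -0.2122, 0.1328]
tool_rot: [0.581, 0.814, 0.0, 0.0]
ft_force: [0.7, 1.1, -1.8]
grip_width: 0.0111
```

```bash
python3 - <<'E'
from h import *
from rig import robot
setcal(robot)
s,d2=robot.camera("side")
o=robot.get_obs(); show(o)
crop(s,340,100,420,200,6,"pics/s11.png")
E
```

```text
t 6.75 grasp [ 0.5318 -0.2124  0.1515] psi 1.902 tilt 0.000 z [ 0.001  0.    -1.   ] F [ 0.91  0.48 -1.55] M [ 0.03 -0.19 -0.05] w 0.0112
```

View pics/s11.png

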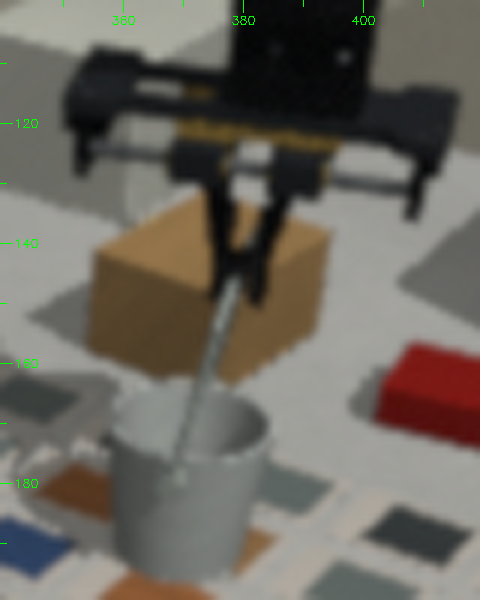

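Emit:
drive_tool(targets=[0, 0.4, 0, 0, 0, 0, 0, 0.8, 0, 0, 0, 0, 0, 1.2, 0, 0, 0, 0, 0, 1.5, 0, 0, 0, 0, 0, 1.5, 0, 0, 0, 0, 0, 1.5, 0, 0, 0, 0])

```text
time: 7.25
position: [0.5463, -0.2078, 0.1339]
tool_rot: [0.581, 0.814, 0.0, 0.001]
ft_force: [-0.1, 1.2, 4.9]
grip_width: 0.0113
```

```bash
python3 - <<'E'
from h import *
from rig import robot
setcal(robot)
s,d2=robot.camera("side");t,d1=robot.camera("top")
o=robot.get_obs(); show(o)
crop(s,330,90,420,200,5,"pics/s12.png")
crop(t,330,150,440,250,5,"pics/t12.png")
E
```

```text
t 7.35 grasp [ 0.5461 -0.2079  0.1526] psi 1.901 tilt 0.000 z [ 0.002 -0.    -1.   ] F [-1.14  1.46  5.97] M [ 0.24 -0.04  0.06] w 0.0111
```

View pics/s12.png

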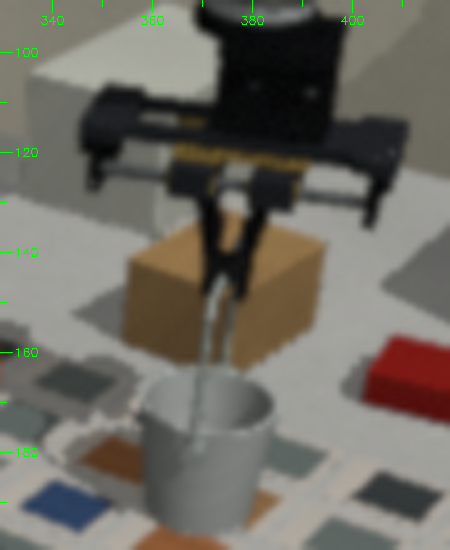

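View pics/t12.png

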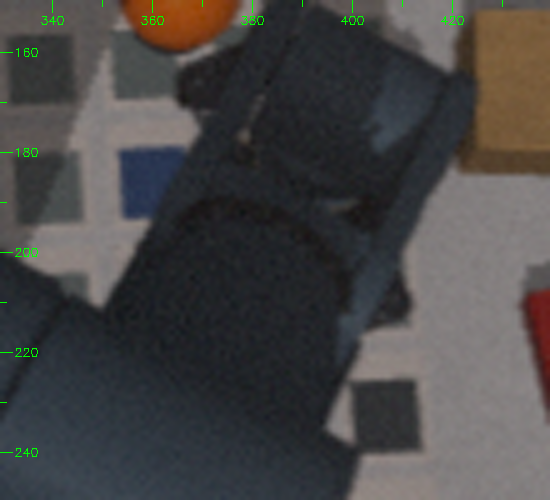

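Emit:
drive_tool(targets=[0, 0, -0.1, 0, 0, 0, 0, 0, -0.3, 0, 0, 0, 0, 0, -0.7, 0, 0, 0, 0, 0, -1.2, 0, 0, 0, 0, 0, -1.8, 0, 0, 0, 0, 0, -2.5, 0, 0, 0, 0, 0, -3.3, 0, 0, 0, 0, 0, -4.1, 0, 0, 0, 0, 0, -4.7, 0, 0, 0, 0, 0, -5, 0, 0, 0, 0, 0, -5, 0, 0, 0, 0, 0, -5, 0, 0, 0], squeeze=35)

```text
time: 8.35
position: [0.5452, -0.2079, 0.1831]
tool_rot: [0.581, 0.814, 0.0, 0.0]
ft_force: [-0.8, -0.3, -4.6]
grip_width: 0.0108
```

```bash
python3 - <<'E'
from h import *
from rig import robot
setcal(robot)
s,d2=robot.camera("side")
o=robot.get_obs(); show(o)
crop(s,330,70,420,200,5,"pics/s13.png")
E
```

```text
t 8.40 grasp [ 0.5449 -0.2077  0.2014] psi 1.901 tilt 0.000 z [-0.  0. -1.] F [ 0.19  0.83 -5.69] M [ 0.01 -0.09  0.02] w 0.0109
```

View pics/s13.png

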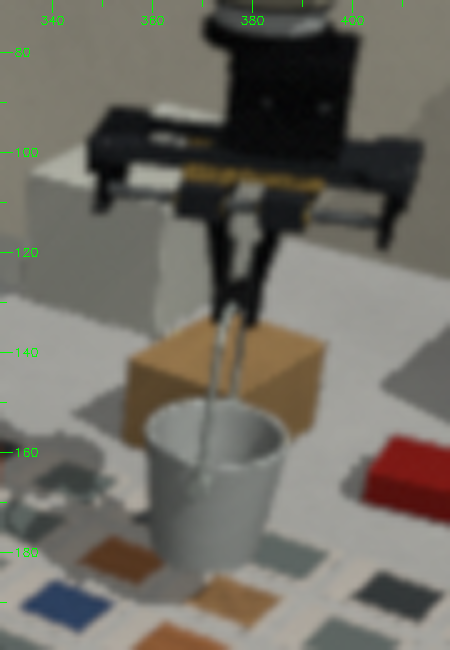

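```bash
sed -i 's/^GO=.*/GO=0.0445/' h.py; cat >> h.py <<'E'
def mj(n): 
    t=np.arange(1,n+1)/n; return 10*t**3-15*t**4+6*t**5
def cur(o):
    R=Ro.from_quat(o["tool_rot"]).as_matrix(); g=o["position"]-GO*R[:,2]
    return g,np.arctan2(R[1,0],R[0,0]),-np.arctan2(-R[:,2]@np.array([np.sin(np.arctan2(R[1,0],R[0,0])),-np.cos(np.arctan2(R[1,0],R[0,0])),0])*-1,-R[2,2])*-1
def path(o,g1,p1,t1,n,t0=None):
    g,p,t=cur(o); t=t if t0 is None else t0
    print("cur",np.round(g,4),round(p,3),round(t,3))
    rows(o,[(g+(np.array(g1)-g)*s,p+(p1-p)*s,t+(t1-t)*s) for s in mj(n)])
E
python3 - <<'E'
from h import *
from rig import robot
o=robot.get_obs(); show(o)
path(o,(.545,-.208,.289),1.902,.35,12)
# self test of cur
p,R=pose((.5,.1,.3),1.7,.35); print(cur(dict(position=p,tool_rot=Ro.from_matrix(R).as_quat())))
E
```

```text
t 8.40 grasp [ 0.5449 -0.2077  0.2272] psi 1.901 tilt 0.000 z [-0.  0. -1.] F [ 0.19  0.83 -5.69] M [ 0.01 -0.09  0.02] w 0.0109
cur [ 0.5449 -0.2077  0.2272] 1.901 -0.0
-0, 0.01, -0.03, -0.1, -0, -0
-0, 0.06, -0.22, -0.7, -0, -0
-0, 0.16, -0.64, -2.1, -0, -0
-0.01, 0.33, -1.31, -4.2, -0, -0
-0.01, 0.54, -2.18, -7, -0, -0
-0.01, 0.77, -3.16, -10, -0, -0
-0.02, 1.01, -4.15, -13.1, -0, -0
-0.02, 1.21, -5.05, -15.9, -0, -0
-0.02, 1.37, -5.76, -18, -0, -0
-0.02, 1.47, -6.21, -19.4, -0, -0
-0.02, 1.52, -6.42, -20, -0, -0
-0.02, 1.52, -6.45, -20.1, -0, -0
(array([0.5, 0.1, 0.3]), np.float64(1.7), np.float64(0.3499999999999999))
```

Emit:
drive_tool(targets=[0, 0.05, -0.2, -0.7, 0, 0, 0, 0.15, -0.65, -2, 0, 0, 0, 0.3, -1.3, -4, 0, 0, 0, 0.55, -2.2, -7, 0, 0, 0, 0.75, -3.15, -10, 0, 0, 0, 1, -4.15, -13, 0, 0, 0, 1.2, -5.05, -16, 0, 0, 0, 1.35, -5.75, -18, 0, 0, 0, 1.5, -6.2, -19.5, 0, 0, 0, 1.5, -6.4, -20, 0, 0, 0, 1.5, -6.4, -20, 0, 0])

```text
time: 9.32
position: [0.5586, -0.2034, 0.2472]
tool_rot: [0.573, 0.801, 0.141, 0.101]
ft_force: [0.7, 0.2, -4.1]
grip_width: 0.0109
```

```bash
python3 - <<'E'
from h import *
from rig import robot
setcal(robot)
s,d2=robot.camera("side");t,d=robot.camera("top")
o=robot.get_obs(); show(o)
crop(s,320,50,420,200,4,"pics/s14.png")
path(o,(.492,.177,.289),1.705,.35,22)
E
```

```text
t 9.42 grasp [ 0.5446 -0.208   0.2885] psi 1.901 tilt 0.000 z [ 0.323  0.111 -0.94 ] F [-0.62 -0.4  -4.62] M [-0.19  0.4   0.06] w 0.0108
cur [ 0.5446 -0.208   0.2885] 1.901 0.348
0.03, 0.01, 0, -0, -0, 0
0.25, 0.05, 0.02, -0, -0, 0.1
0.77, 0.15, 0.05, -0, -0.1, 0.2
1.7, 0.32, 0.11, -0, -0.2, 0.5
3.06, 0.57, 0.2, -0, -0.3, 0.9
4.88, 0.91, 0.33, -0, -0.5, 1.4
7.11, 1.33, 0.47, -0, -0.7, 2
9.71, 1.82, 0.65, -0, -1, 2.7
12.61, 2.36, 0.84, -0, -1.3, 3.5
15.71, 2.94, 1.05, -0, -1.6, 4.4
18.91, 3.54, 1.26, -0.1, -1.9, 5.3
22.12, 4.14, 1.47, -0.1, -2.3, 6.2
25.22, 4.72, 1.68, -0.1, -2.6, 7.1
28.12, 5.26, 1.87, -0.1, -2.9, 7.9
30.72, 5.75, 2.04, -0.1, -3.1, 8.6
32.95, 6.16, 2.19, -0.1, -3.4, 9.2
34.76, 6.5, 2.31, -0.1, -3.5, 9.7
36.13, 6.75, 2.4, -0.1, -3.7, 10.1
37.05, 6.93, 2.46, -0.1, -3.8, 10.4
37.58, 7.02, 2.5, -0.1, -3.8, 10.5
37.79, 7.06, 2.51, -0.1, -3.9, 10.6
37.83, 7.07, 2.51, -0.1, -3.9, 10.6
```

View pics/s14.png

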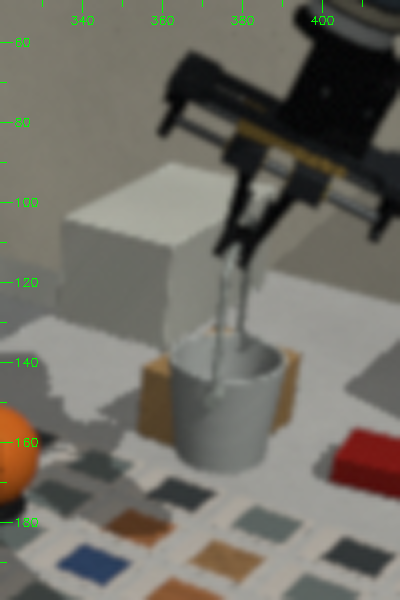

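```bash
python3 - <<'E'
from h import *
from rig import robot
setcal(robot)
o=robot.get_obs()
g,p,t=cur(o); print("proj grip",proj("side",g))
R0=Ro.from_quat(o["tool_rot"]); r=[22.1,4.15,1.5,0,-2.3,6.2]
o2=dict(position=o["position"]+R0.apply(np.array(r[:3])/100),tool_rot=(R0*Ro.from_rotvec(r[3:],degrees=True)).as_quat())
G=np.array([.492,.177,.289])
rows(o2,[(g+(G-g)*s,p+(1.705-p)*s,.35) for s in mj(22)[12:]])
E
```

```text
proj grip [[379.31236047 108.88812734]]
3.17, 0.23, 0.05, -0.1, -0.3, 0.9
6.11, 0.46, 0.13, -0.1, -0.6, 1.7
8.75, 0.66, 0.19, -0.1, -0.8, 2.4
11.02, 0.83, 0.25, -0.1, -1.1, 3
12.86, 0.97, 0.3, -0.1, -1.2, 3.5
14.25, 1.07, 0.33, -0.1, -1.4, 3.9
15.19, 1.14, 0.36, -0.1, -1.5, 4.2
15.73, 1.18, 0.37, -0.1, -1.5, 4.3
15.94, 1.2, 0.38, -0.1, -1.5, 4.4
15.98, 1.2, 0.38, -0.1, -1.6, 4.4
```

Emit:
drive_tool(targets=[0.25, 0.05, 0, 0, 0, 0.1, 0.8, 0.15, 0.05, 0, -0.1, 0.2, 1.7, 0.3, 0.1, 0, -0.2, 0.5, 3.05, 0.55, 0.2, 0, -0.3, 0.9, 4.9, 0.9, 0.35, 0, -0.5, 1.4, 7.1, 1.35, 0.45, 0, -0.7, 2, 9.7, 1.8, 0.65, 0, -1, 2.7, 12.6, 2.35, 0.85, 0, -1.3, 3.5, 15.7, 2.95, 1.05, 0, -1.6, 4.4, 18.9, 3.55, 1.25, 0, -1.9, 5.3, 22.1, 4.15, 1.5, 0, -2.3, 6.2])

```text
time: 10.33
position: [0.528, 0.0228, 0.2468]
tool_rot: [0.618, 0.767, 0.135, 0.108]
ft_force: [1.1, -0.2, -4.0]
grip_width: 0.0106
```

Emit:
drive_tool(targets=[3.2, 0.25, 0.05, 0, -0.3, 0.9, 6.1, 0.45, 0.15, 0, -0.6, 1.7, 8.75, 0.65, 0.2, 0, -0.8, 2.4, 11, 0.85, 0.25, 0, -1.1, 3, 12.85, 0.95, 0.3, 0, -1.2, 3.5, 14.25, 1.05, 0.35, 0, -1.4, 3.9, 15.2, 1.15, 0.35, 0, -1.5, 4.2, 15.75, 1.2, 0.35, 0, -1.5, 4.3, 15.95, 1.2, 0.4, 0, -1.5, 4.4, 16, 1.2, 0.4, 0, -1.5, 4.4, 16, 1.2, 0.4, 0, -1.5, 4.4])

```text
time: 11.25
position: [0.5072, 0.1792, 0.247]
tool_rot: [0.648, 0.741, 0.131, 0.114]
ft_force: [-0.0, -0.1, -5.0]
grip_width: 0.011
```

```bash
python3 - <<'E'
from h import *
from rig import robot
setcal(robot)
s,d2=robot.camera("side");t,d=robot.camera("top")
o=robot.get_obs(); show(o)
crop(s,200,80,400,260,4,"pics/s15.png");crop(t,200,110,340,240,5,"pics/t15.png")
g,p,ti=cur(o); print(g,p,ti,"proj",proj("side",g),proj("top",g))
path(o,(.601,.1915,.289),1.705,.35,12)
E
```

```text
t 11.35 grasp [0.4925 0.1767 0.2889] psi 1.704 tilt 0.000 z [ 0.339  0.046 -0.94 ] F [ 0.03  1.07 -4.59] M [-0.09  0.38 -0.04] w 0.0109
[0.49247164 0.17671483 0.28892375] 1.70397618273333 0.3488225419311286 proj [[317.62482102 163.29156324]] [[258.78909681 211.45116103]]
cur [0.4925 0.1767 0.2889] 1.704 0.349
-0, 0.05, 0.02, -0, -0.1, -0
-0, 0.37, 0.13, -0, -0.1, -0
-0, 1.07, 0.39, -0, -0, -0
0, 2.16, 0.78, -0, -0, -0
0, 3.57, 1.3, -0, -0, -0
0.01, 5.15, 1.87, -0, -0, -0
0.01, 6.73, 2.44, -0, -0, -0.1
0.02, 8.14, 2.95, -0.1, -0, -0.1
0.02, 9.23, 3.35, -0.1, -0, -0.1
0.02, 9.94, 3.6, -0.1, -0, -0.1
0.02, 10.25, 3.72, -0.1, -0, -0.1
0.02, 10.3, 3.74, -0.1, -0, -0.1
```

View pics/s15.png

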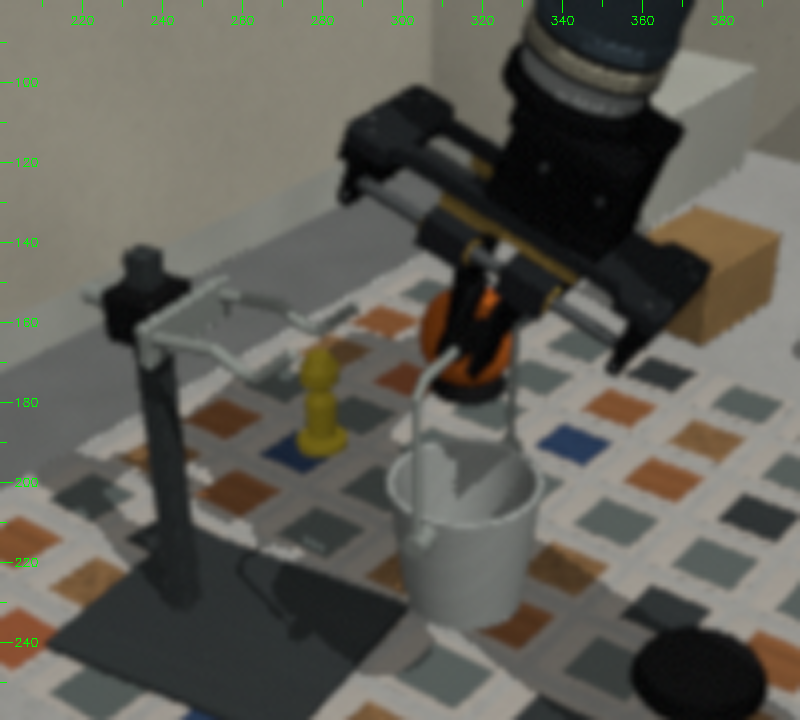

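View pics/t15.png

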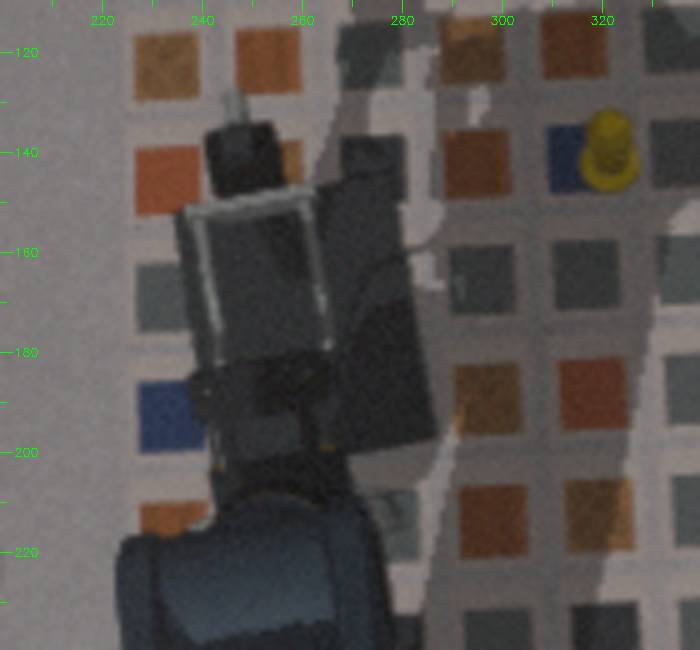

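```bash
python3 - <<'E'
from h import *
from rig import robot
o=robot.get_obs(); g,p,t=cur(o); G=np.array([.6205,.193,.289])
rows(o,[(g+(G-g)*s,1.705,.349) for s in mj(24)])
E
```

```text
-0, 0.01, 0, -0, -0, -0.1
-0, 0.06, 0.02, -0, -0, -0.1
-0, 0.2, 0.07, -0, -0, -0.1
-0.01, 0.43, 0.16, -0, -0, -0.1
-0.01, 0.78, 0.28, -0, -0, -0.1
-0.01, 1.26, 0.46, -0, -0, -0.1
-0.02, 1.85, 0.67, -0, -0, -0.1
-0.02, 2.55, 0.92, -0, -0, -0.1
-0.03, 3.34, 1.21, -0, -0, -0.1
-0.03, 4.21, 1.53, -0, -0, -0.1
-0.04, 5.12, 1.86, -0, -0, -0.1
-0.05, 6.07, 2.2, -0, -0, -0.1
-0.05, 7.01, 2.54, -0, -0, -0.1
-0.06, 7.93, 2.88, -0, -0, -0.1
-0.06, 8.79, 3.19, -0, -0, -0.1
-0.07, 9.59, 3.48, -0, -0, -0.1
-0.08, 10.29, 3.73, -0, -0, -0.1
-0.08, 10.88, 3.95, -0, -0, -0.1
-0.08, 11.35, 4.12, -0, -0, -0.1
-0.09, 11.7, 4.25, -0, -0, -0.1
-0.09, 11.94, 4.33, -0, -0, -0.1
-0.09, 12.07, 4.38, -0, -0, -0.1
-0.09, 12.12, 4.4, -0, -0, -0.1
-0.09, 12.13, 4.4, -0, -0, -0.1
```

Emit:
drive_tool(targets=[0, 0.05, 0, 0, 0, 0, 0, 0.2, 0.07, 0, 0, 0, 0, 0.45, 0.16, 0, 0, 0, 0, 0.8, 0.3, 0, 0, 0, 0, 1.25, 0.45, 0, 0, 0, 0, 1.85, 0.67, 0, 0, 0, 0, 2.55, 0.92, 0, 0, 0, 0, 3.35, 1.21, 0, 0, 0, 0, 4.2, 1.53, 0, 0, 0, -0.04, 5.1, 1.86, 0, 0, 0, -0.05, 6.05, 2.2, 0, 0, 0])

```text
time: 12.27
position: [0.5726, 0.1876, 0.2471]
tool_rot: [0.648, 0.741, 0.131, 0.114]
ft_force: [-0.3, 0.1, -4.7]
grip_width: 0.0106
```

Emit:
drive_tool(targets=[0, 0.95, 0.34, 0, 0, 0, 0, 1.85, 0.68, 0, 0, 0, 0, 2.75, 1, 0, 0, 0, 0, 3.5, 1.28, 0, 0, 0, 0, 4.2, 1.53, 0, 0, 0, 0, 4.8, 1.75, 0, 0, 0, 0, 5.3, 1.92, 0, 0, 0, -0.04, 5.65, 2.05, 0, 0, 0, -0.04, 5.9, 2.13, 0, 0, 0, -0.04, 6, 2.18, 0, 0, 0, -0.04, 6.1, 2.2, 0, 0, 0, -0.04, 6.1, 2.2, 0, 0, 0])

```text
time: 13.27
position: [0.6356, 0.1957, 0.2474]
tool_rot: [0.648, 0.741, 0.131, 0.114]
ft_force: [-0.4, 0.7, -4.0]
grip_width: 0.0109
```

```bash
python3 - <<'E'
from h import *
from rig import robot
setcal(robot)
s,d2=robot.camera("side");t,d=robot.camera("top")
o=robot.get_obs(); show(o)
crop(s,215,90,315,240,5,"pics/s16.png");crop(t,210,110,310,220,6,"pics/t16.png")
g,p,ti=cur(o); print(g,p,ti,"proj",proj("side",g),proj("top",g))
E
```

```text
t 13.37 grasp [0.6203 0.1936 0.2892] psi 1.705 tilt 0.000 z [ 0.338  0.047 -0.94 ] F [ 0.4  -0.58 -5.29] M [-0.08  0.41 -0.02] w 0.0108
[0.62025129 0.19362285 0.28915775] 1.7049721421685673 0.34858069367966577 proj [[268.96879981 149.80402452]] [[251.95248973 169.42218685]]
```

View pics/s16.png

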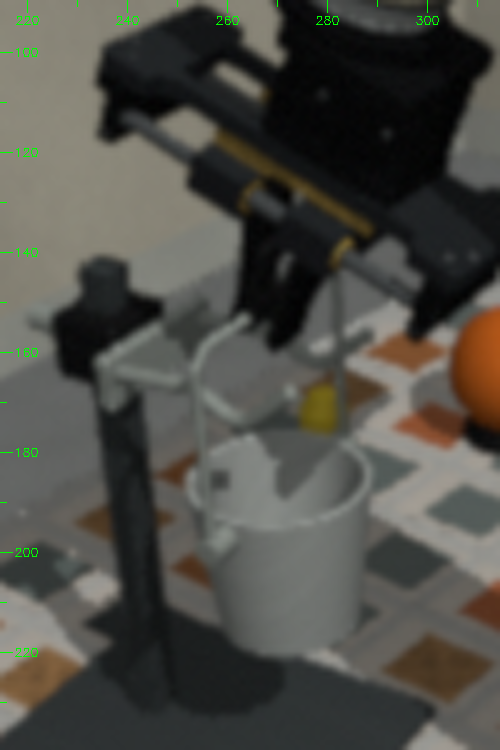

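View pics/t16.png

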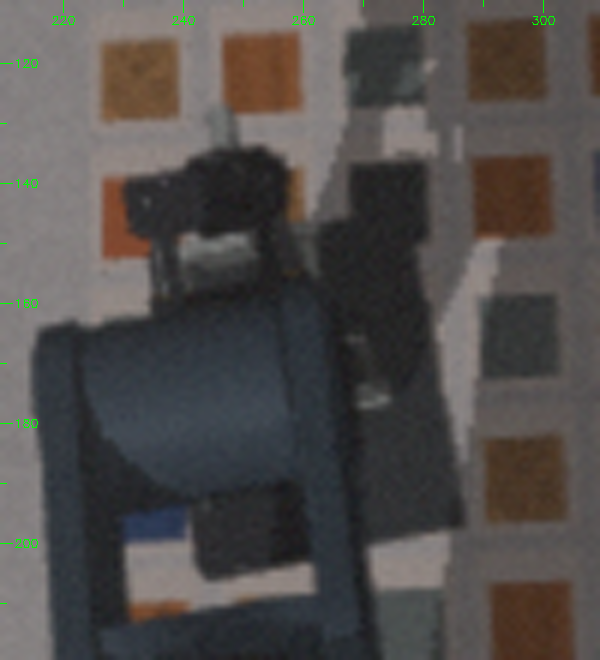

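```bash
python3 - <<'E'
from h import *
from rig import robot
setcal(robot)
o=robot.get_obs(); g,p,ti=cur(o)
Ys=np.array([-np.sin(.134),np.cos(.134),0]);Xs=np.array([np.cos(.134),np.sin(.134),0])
for dx in (-.01,0,.01):
  for z in (.289,.247,.243):
    for y in(.052,.033,-.033): 
      q=g+Ys*y+Xs*dx;q[2]=z; print(dx,z,y,np.round(proj("side",q)[0],1))
E
```

```text
-0.01 0.289 0.052 [259.4 160.1]
-0.01 0.289 0.033 [264.3 156.6]
-0.01 0.289 -0.033 [280.3 145.4]
-0.01 0.247 0.052 [260.7 176.4]
-0.01 0.247 0.033 [265.5 172.8]
-0.01 0.247 -0.033 [281. 161.]
-0.01 0.243 0.052 [260.8 177.9]
-0.01 0.243 0.033 [265.6 174.2]
-0.01 0.243 -0.033 [281.1 162.5]
0 0.289 0.052 [255.7 159. ]
0 0.289 0.033 [260.7 155.6]
0 0.289 -0.033 [276.8 144.5]
0 0.247 0.052 [257.1 175.3]
0 0.247 0.033 [262.  171.7]
0 0.247 -0.033 [277.6 160. ]
0 0.243 0.052 [257.3 176.8]
0 0.243 0.033 [262.1 173.2]
0 0.243 -0.033 [277.7 161.5]
0.01 0.289 0.052 [252.  157.9]
0.01 0.289 0.033 [257.1 154.5]
0.01 0.289 -0.033 [273.3 143.6]
0.01 0.247 0.052 [253.6 174.2]
0.01 0.247 0.033 [258.4 170.6]
0.01 0.247 -0.033 [274.2 159.1]
0.01 0.243 0.052 [253.7 175.7]
0.01 0.243 0.033 [258.6 172.1]
0.01 0.243 -0.033 [274.3 160.5]
```

Emit:
drive_tool(targets=[0, -0.1, 0.1, 0, 0, 0, 0, -0.2, 0.35, 0, 0, 0, 0, -0.35, 0.75, 0, 0, 0, 0, -0.5, 1.1, 0, 0, 0, 0, -0.7, 1.5, 0, 0, 0, 0, -0.85, 1.85, 0, 0, 0, 0, -1, 2.15, 0, 0, 0, 0, -1.1, 2.35, 0, 0, 0, 0, -1.1, 2.35, 0, 0, 0])

```text
time: 14.12
position: [0.6328, 0.1953, 0.2206]
tool_rot: [0.648, 0.742, 0.13, 0.113]
ft_force: [0.2, 0.0, -4.5]
grip_width: 0.0111
```

```bash
python3 - <<'E'
from h import *
from rig import robot
setcal(robot)
s,d2=robot.camera("side")
F=[]
for i in range(3): robot.camera("side"); o=robot.get_obs(); F.append(o["ft_force"])
print(np.mean(F,0))
show(o)
crop(s,225,120,315,220,7,"pics/s17.png")
g,p,ti=cur(o); print(g,p,ti,"proj",proj("side",g))
E
```

```text
[-0.0779554  -0.1749376  -4.72817456]
t 14.32 grasp [0.6185 0.1934 0.2636] psi 1.705 tilt 0.000 z [ 0.339  0.047 -0.94 ] F [-0.12  0.22 -5.22] M [-0.06  0.41 -0.03] w 0.0112
[0.61852889 0.19338838 0.26362204] 1.7048560446253493 0.34960797801481786 proj [[270.2134689  159.71096279]]
```

View pics/s17.png

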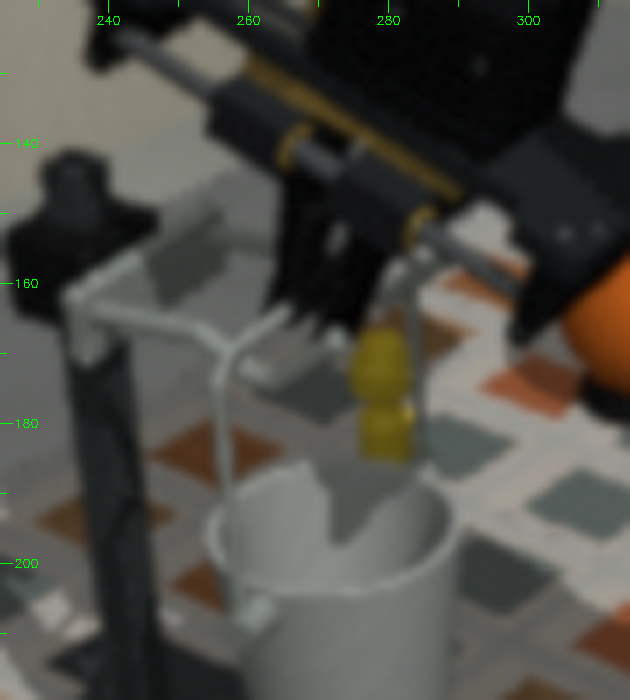

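Emit:
drive_tool(targets=[0, -0.05, 0.15, 0, 0, 0, 0, -0.1, 0.3, 0, 0, 0, 0, -0.15, 0.45, 0, 0, 0, 0, -0.2, 0.6, 0, 0, 0, 0, -0.25, 0.75, 0, 0, 0, 0, -0.25, 0.75, 0, 0, 0, 0, -0.25, 0.75, 0, 0, 0])

```text
time: 14.9
position: [0.6335, 0.1955, 0.2134]
tool_rot: [0.648, 0.741, 0.131, 0.114]
ft_force: [-0.5, 0.6, -4.9]
grip_width: 0.0107
```

```bash
cat > ff.py <<'E'
from h import *
from rig import robot
F=[]
for i in range(4): robot.camera("side"); o=robot.get_obs(); F.append(o["ft_force"])
print(np.round(np.mean(F,0),2),"t",o["time"],cur(o),o["grip_width"])
E
python3 ff.py
```

```text
[-0.47 -0.31 -4.65] t 15.1 (array([0.6185433 , 0.19340942, 0.25551893]), np.float64(1.7049021369170068), np.float64(0.3491158366305188)) 0.010844103678307626
```

Still free. Continue in 1 mm steps.

Emit:
drive_tool(targets=[0, -0.03, 0.1, 0, 0, 0, 0, -0.07, 0.2, 0, 0, 0, 0, -0.1, 0.3, 0, 0, 0, 0, -0.14, 0.4, 0, 0, 0, 0, -0.14, 0.4, 0, 0, 0, 0, -0.14, 0.4, 0, 0, 0])

```text
time: 15.6
position: [0.6336, 0.1955, 0.2092]
tool_rot: [0.648, 0.741, 0.131, 0.114]
ft_force: [-0.2, -0.7, -3.8]
grip_width: 0.0106
```

```bash
python3 ff.py
```

```text
[-0.56 -0.08 -4.67] t 15.8 (array([0.61858569, 0.19337955, 0.25124637]), np.float64(1.704867308016383), np.float64(0.3490169352076027)) 0.010818065190079685
```

Emit:
drive_tool(targets=[0, -0.03, 0.1, 0, 0, 0, 0, -0.07, 0.2, 0, 0, 0, 0, -0.1, 0.3, 0, 0, 0, 0, -0.14, 0.4, 0, 0, 0, 0, -0.14, 0.4, 0, 0, 0, 0, -0.14, 0.4, 0, 0, 0])

```text
time: 16.3
position: [0.6338, 0.1955, 0.2053]
tool_rot: [0.648, 0.741, 0.131, 0.114]
ft_force: [-0.6, -0.4, -2.7]
grip_width: 0.0107
```

```bash
python3 ff.py; python3 - <<'E'
from h import *
from rig import robot
s,d2=robot.camera("side")
crop(s,225,120,315,220,7,"pics/s18.png")
E
```

```text
[-0.49 -0.05 -3.2 ] t 16.5 (array([0.61877225, 0.19343683, 0.24716444]), np.float64(1.7048886056112602), np.float64(0.3494974867106335)) 0.010961855926961377
```

View pics/s18.png

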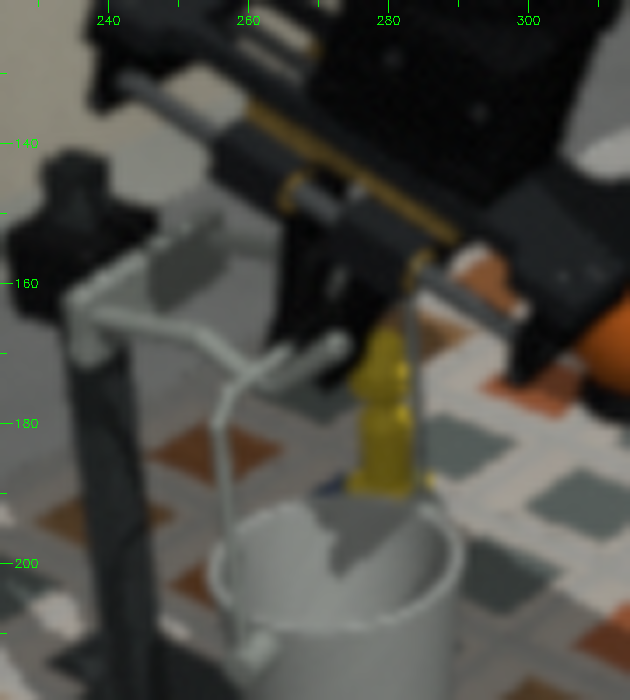

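Emit:
drive_tool(targets=[0, -0.03, 0.1, 0, 0, 0, 0, -0.05, 0.15, 0, 0, 0, 0, -0.07, 0.2, 0, 0, 0, 0, -0.09, 0.25, 0, 0, 0, 0, -0.09, 0.25, 0, 0, 0, 0, -0.09, 0.25, 0, 0, 0, 0, -0.09, 0.25, 0, 0, 0])

```text
time: 17.13
position: [0.6339, 0.1955, 0.2027]
tool_rot: [0.648, 0.741, 0.131, 0.114]
ft_force: [-1.3, -0.6, -1.9]
grip_width: 0.0108
```

```bash
python3 ff.py
```

```text
[-1.3  -0.42 -1.39] t 17.3333 (array([0.61884127, 0.19342301, 0.24449291]), np.float64(1.7048592645416372), np.float64(0.3495886385852656)) 0.011114132400319839
```

Emit:
drive_tool(targets=[0, -0.1, -0.04, 0, 0, 0, 0, -0.2, -0.07, 0, 0, 0, 0, -0.28, -0.1, 0, 0, 0, 0, -0.3, -0.05, 0, 0, 0, 0, -0.32, 0, 0, 0, 0, 0, -0.32, 0, 0, 0, 0, 0, -0.32, 0, 0, 0, 0])

```text
time: 17.92
position: [0.6324, 0.1953, 0.2024]
tool_rot: [0.648, 0.741, 0.132, 0.115]
ft_force: [4.2, 2.1, -1.0]
grip_width: 0.0108
```

```bash
python3 ff.py
```

```text
[ 5.37  1.12 -0.51] t 18.1167 (array([0.61712823, 0.1931557 , 0.24411188]), np.float64(1.7047589756664443), np.float64(0.35266659452576893)) 0.011102929933985145
```

Emit:
drive_tool(targets=[0, 0.08, 0.03, 0, 0, 0, 0, 0.15, 0.05, 0, 0, 0, 0, 0.2, 0.07, 0, 0, 0, 0, 0.2, 0.07, 0, 0, 0, 0, 0.2, 0.07, 0, 0, 0])

```text
time: 18.53
position: [0.6323, 0.1953, 0.2012]
tool_rot: [0.648, 0.741, 0.131, 0.114]
ft_force: [1.9, -0.4, 0.5]
grip_width: 0.0108
```

```bash
python3 ff.py
```

```text
[1.34 0.01 0.19] t 18.7333 (array([0.61733302, 0.19322501, 0.2430369 ]), np.float64(1.7049215785471563), np.float64(0.3480188886049375)) 0.010860613499000794
```

Emit:
drive_tool(targets=[0, 0.05, 0, 0, 0, 0, 0, 0.05, 0, 0, 0, 0, 0, 0.05, 0, 0, 0, 0], squeeze=10)

```text
time: 18.98
position: [0.6325, 0.1953, 0.2012]
tool_rot: [0.648, 0.742, 0.13, 0.113]
ft_force: [0.1, -1.1, 0.4]
grip_width: 0.0116
```

```bash
python3 ff.py; python3 - <<'E'
from h import *
from rig import robot
s,d2=robot.camera("side")
crop(s,215,110,315,240,6,"pics/s19.png")
E
```

```text
[-0.71 -0.74  0.44] t 19.1833 (array([0.61759236, 0.19328137, 0.24303719]), np.float64(1.7048814160101013), np.float64(0.3474200092322787)) 0.011368678558088622
```

View pics/s19.png

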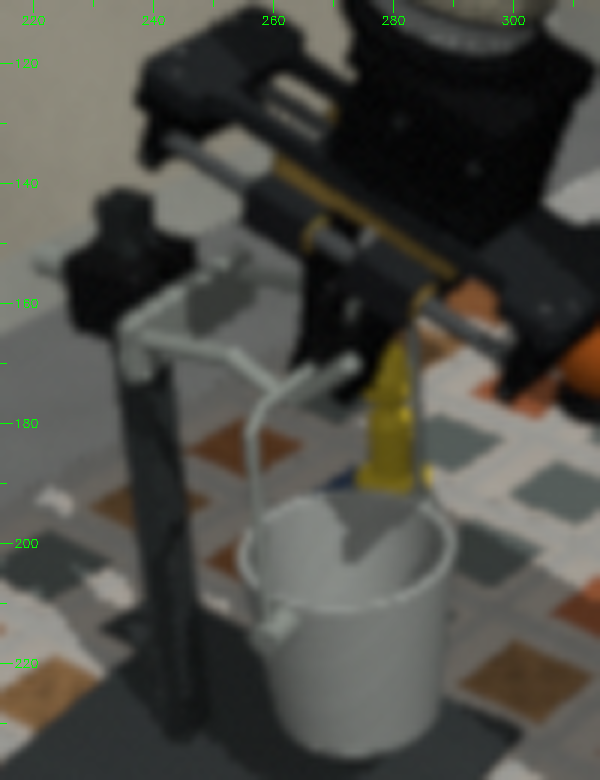

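Emit:
drive_tool(targets=[0, 0, 0, 0, 0, 0, 0, 0, 0, 0, 0, 0, 0, 0, 0, 0, 0, 0, 0, 0, 0, 0, 0, 0, 0, 0, 0, 0, 0, 0, 0, 0, 0, 0, 0, 0], grip=0.35)

```text
time: 19.73
position: [0.6334, 0.1955, 0.2017]
tool_rot: [0.648, 0.741, 0.131, 0.114]
ft_force: [-0.3, 1.1, 0.1]
grip_width: 0.0277
```

```bash
python3 ff.py; python3 - <<'E'
from h import *
from rig import robot
s,d2=robot.camera("side")
crop(s,215,110,315,240,6,"pics/s20.png")
E
```

```text
[ 0.16  0.22 -0.34] t 19.9333 (array([0.61827713, 0.19339268, 0.24342666]), np.float64(1.7049187109022803), np.float64(0.34912131376857447)) 0.02842826239077588
```

View pics/s20.png

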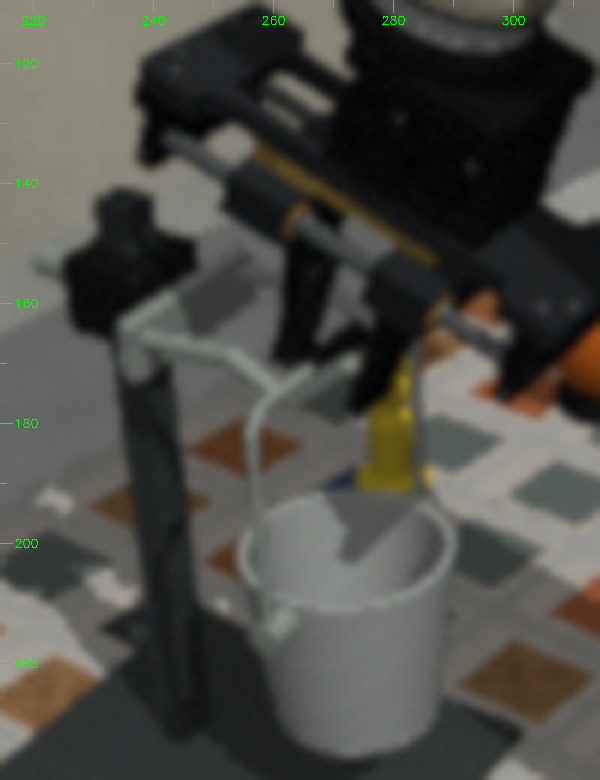

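Emit:
drive_tool(targets=[0, 0, -0.3, 0, 0, 0, 0, 0, -0.8, 0, 0, 0, 0, 0, -1.5, 0, 0, 0, 0, 0, -2.3, 0, 0, 0, 0, 0, -3.2, 0, 0, 0, 0, 0, -4.2, 0, 0, 0, 0, 0, -5.4, 0, 0, 0, 0, 0, -6.8, 0, 0, 0, 0, 0, -8.4, 0, 0, 0, 0, 0, -10, 0, 0, 0, 0, 0, -11.5, 0, 0, 0, 0, 0, -12.5, 0, 0, 0])

```text
time: 20.98
position: [0.5909, 0.1897, 0.322]
tool_rot: [0.648, 0.741, 0.132, 0.115]
ft_force: [0.6, 0.1, 0.3]
grip_width: 0.0282
```

Emit:
drive_tool(targets=[0, -2, -1, 0, 0, 0, 0, -4, -2, 0, 0, 0, 0, -6, -3, 0, 0, 0, 0, -8, -3.5, 0, 0, 0, 0, -9, -3.8, 0, 0, 0, 0, -9, -3.8, 0, 0, 0, 0, -9, -3.8, 0, 0, 0])

```text
time: 21.57
position: [0.4948, 0.1766, 0.3248]
tool_rot: [0.648, 0.741, 0.132, 0.115]
ft_force: [0.5, 0.1, 0.5]
grip_width: 0.0281
```

```bash
python3 - <<'E'
from h import *
from rig import robot
setcal(robot)
s,d2=robot.camera("side");t,d1=robot.camera("top")
s2,_=robot.camera("side")
print("motion",np.abs(s2[150:240,240:300].astype(int)-s[150:240,240:300]).mean())
o=robot.get_obs(); show(o)
crop(s,215,100,345,260,4,"pics/s21.png");crop(t,220,110,300,220,6,"pics/t21.png")
for u,v in [(269,166),(270,165),(271,166),(262,174),(279,160),(257,203),(272,200)]: print((u,v),np.round(atd("side",u,v,d2[v,u]),3))
E
```

```text
motion 0.4762345679012346
t 21.72 grasp [0.4806 0.1745 0.3662] psi 1.705 tilt 0.000 z [ 0.34   0.047 -0.939] F [ 0.66 -0.34 -0.06] M [0.02 0.07 0.  ] w 0.0285
(269, 166) [0.619 0.199 0.249]
(270, 165) [ 0.936 -0.136 -0.002]
(271, 166) [0.615 0.196 0.249]
(262, 174) [0.611 0.232 0.245]
(279, 160) [ 0.929 -0.181  0.003]
(257, 203) [0.651 0.218 0.139]
(272, 200) [0.644 0.169 0.124]
```

View pics/s21.png

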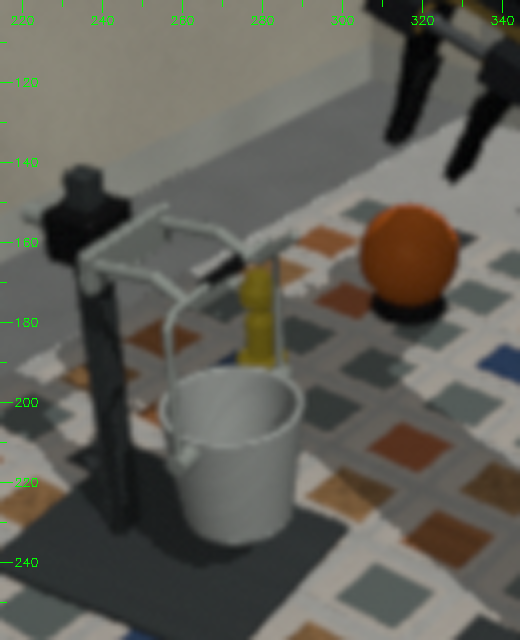

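View pics/t21.png

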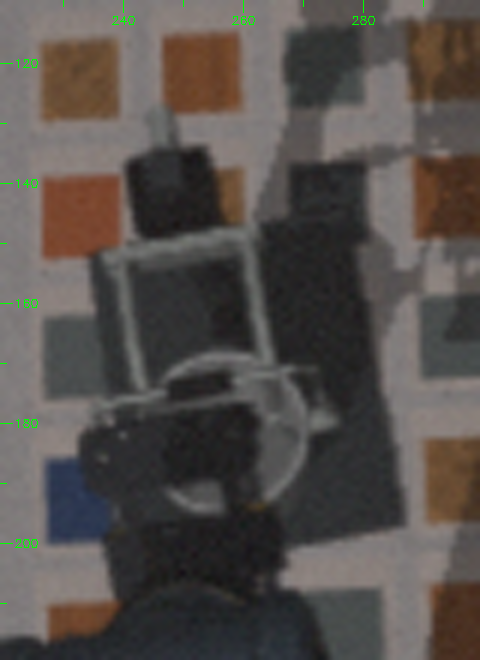

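Emit:
drive_tool(targets=[0, 0, 0, 0, 0, 0, 0, 0, 0, 0, 0, 0, 0, 0, 0, 0, 0, 0, 0, 0, 0, 0, 0, 0, 0, 0, 0, 0, 0, 0, 0, 0, 0, 0, 0, 0, 0, 0, 0, 0, 0, 0, 0, 0, 0, 0, 0, 0, 0, 0, 0, 0, 0, 0, 0, 0, 0, 0, 0, 0, 0, 0, 0, 0, 0, 0, 0, 0, 0, 0, 0, 0])

```text
time: 22.72
position: [0.4943, 0.1765, 0.324]
tool_rot: [0.648, 0.741, 0.131, 0.114]
ft_force: [0.2, 0.0, 0.0]
grip_width: 0.0282
```

```bash
python3 - <<'E'
from h import *
from rig import robot
setcal(robot)
P=[robot.camera("side") for i in range(5)]
s=[p[0] for p in P]
print("motion",[round(np.abs(x[150:240,240:300].astype(int)-s[0][150:240,240:300]).mean(),2) for x in s])
s0=P[0][0]; crop(s0,215,140,315,240,7,"pics/s22.png")
u,v=270,166; print(np.round(proj("side",[.6185,.1935,.2445]),1))
E
```

```text
motion [np.float64(0.0), np.float64(0.43), np.float64(0.42), np.float64(0.43), np.float64(0.43)]
[[270.6 166.8]]
```

View pics/s22.png

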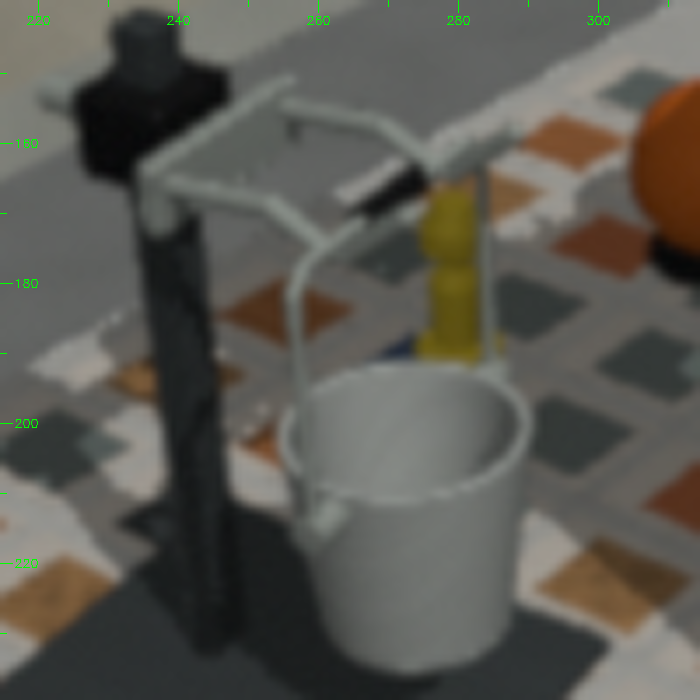

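```bash
python3 -c "
from rig import robot
print(robot.hand_in())"
```

```text
the job is handed in; nothing more can be done
None
```

The pail is hanging on the prongs by its bail, let go, and I handed the job in at about 23 s. No verdict was reported.

**What I did:** I gripped the black tube and swung the bail upright with the pail on the desk. I lifted the pail, tilted the tool 20° to keep the gripper body clear of the post, and came in from the front over the prong tips. I then lowered in 1 to 2.5 mm steps. First contact came at about 249 mm. I let go when the wrist read about 0 N in z, against −4.7 N while carrying, so the prongs held the full weight.

**Last checks:**
- The cross wire lies in both dips, with the tube midway between the prongs and within a few mm of where I expected it.
- The pail looks level.
- Frames over 0.25 s differ only by image noise.
- The gripper is well clear and the wrist force is about 0.

**What disagreed or went wrong:**
- **Finger length:** in the side camera the fingertips ended about 26 mm short of the reported TCP. My first grasp closed above the tube and missed. I corrected for this from then on, and it matched the later pictures.
- **Bail swing:** the pail was pushed and pulled across the desk by what I estimate was about 10 mm. At one point I pressed it down with 5 to 6 N.
- **Seating:** while I was centring the wire, one small move read about 5 N sideways. I backed it off at once. The contact force stayed below 14 N by my estimate, but I had no direct reading of it.

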